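Stack the ion-lens rings on the sprung assembly mandrel

ROBOT

A 6-joint arm with a two-finger parallel gripper is mounted at the origin on the work surface. World frame = base frame: x ahead of the robot, y to its left, z up, the work surface at z = 0. Lengths are in mm, angles in rad, forces in N, time in s.
With the tool pointing down it reaches from about 400 to 925 mm from the base axis. Payload 12.5 kg.
Tool frame: the origin (TCP) lies on the centre line of the jaws, within the pads' length; the fingertips stand 19 mm ahead of it and the grasp point (between the pads) is the TCP; y points along the fingers, x is the direction in which the jaws open and shut, and the axes are right-handed (so a half turn about y gives the same grasp; the last joint's range is limited). The gripper opens to 95 mm and grips with 3 to 60 N. Pads are 20 mm wide; open, the fingers measure 119 mm over their backs; the gripper's body (75 mm by 180 mm) begins 59 mm behind the grasp point.
Start: joints at [-1.249, 0.491, 1.559, -0, 1.092, -0.106], TCP at [259.317, -568.682, 233.661] pointing down, gripper open.
Joint ranges: [-3.1, 3.1], [-0.84, 2.19], [0.05, 2.79], [-1.13, 4.28], [0.06, 2.93], [-2.69, 2.69]. Speed limits (rad/s): [2.22, 2.22, 2.79, 3.14, 3.14, 3.14].

INTERFACE

Orientations are given as [roll, pitch, yaw] about the fixed x, y, z axes, in that order (R = Rz(yaw) Ry(pitch) Rx(roll)).
In Python, from cell import env gives the robot as it stands. The module is installed in compiled form; this text tells all that it offers.
- The arm moves only by the tool move_arm, never from a script. Its argument "rows" is a list of rows, each an object of numbers: "tx", "ty", "tz": the shift along the tool's x, y, z in cm; "rx", "ry", "rz": the turn, a rotation vector about the tool's x, y, z in rad; "grip": the opening in per cent of the stroke, from 0 (shut) to 100 (fully open). In form: [{"tx": .., "ty": .., "tz": .., "rx": .., "ry": .., "rz": .., "grip": ..}, ...]. A call has 1 to 10 rows; each row shifts and turns the commanded pose from where the row before left it, along the tool's axes as they then stand; what a row does not reach is not made up. A row lasts 1/12 s, in which the tool goes at most 41.7 mm and 7.16 degrees, less where a joint would pass 70% of its speed; a pose out of reach is approached as far as the arm can. A call is refused whole if a number of a shift passes 4.17 or a number of a turn 0.125, either way. A call with a gripper value outside its range is refused whole. The fingers move at their own pace and stop on an object; the grip force is fixed at half the most. Time passes only in rows, so rows that do not move let the fingers close. It gives the time, the measured TCP pose, the force and the opening at its end, in the units of the state.
- env.state(): the state, without advancing time (a new reading comes with each control period).
- env.read_camera(name): name is "side" or "top" or "wrist"; returns (picture, depth): 400x640x3 uint8, blue, green, red; 400x640 float32, mm along the optical axis (not along the pixel's ray), 0 where there is no reading.
- env.calibration(name): a dict with "vertical_fov" (degrees; the focal length in pixels is half the picture's height over the tangent of half this angle, whatever the lens; pixels are square), "cx", "cy" (the principal point, pixels), "eye" and "rotation" of the camera in the world. Camera axes: x right, y up, looking along -z (the intrinsics and any distortion apply to the point x, -y, -z); pixel columns grow to the right and rows downward; lengths in mm; the calibration is good to about 2 mm. A picture is of the moment at which its call begins: read the wrist's pose just before it. calibration takes no time and is no camera call; for the wrist camera it gives the pose at the moment of the call.
- env.job_done(): hands the job in, once; it reports no verdict.
The state is a dict: "t": time; "joints": joint angles; "qvel": joint speeds; "tau": joint torques, N m; "eef_pos": TCP position; "tcp_rot": TCP orientation; "ft_force": force on the tool from outside, world axes, zero at the start; "moment": the same for the moment, N m; "opening": opening from 0.0 (shut) to 1.0 (fully open).
Only numpy, scipy, OpenCV 4.12 (cv2) and the standard library are available. Lean on these libraries where they do the work, as an engineer would, in place of code of your own. Each camera call takes 0.05 s, during which the arm holds its last target.

TASK

Build the lens stack on the assembly stand: thread the three steel rings onto its upright mandrel one after the other, the largest first, then the middle one, the smallest on top, each lying flat and fully home on what is below it. Be gentle: neither press nor drop the rings so hard that the sprung seat is pushed far down, and leave the vial rack, the beaker and the jar where they are. Let go of everything at the end.

Things in the scene. Friction and masses are not known exactly. Their poses are not given: they have to be found in the camera images.
- stand: assembly stand, fixed to the bench: square aluminium foot 110 x 110 x 14 mm, above it a sprung round seat and an upright plain steel mandrel, 18 mm in diameter, with a flat top and a 1.5 mm rounded rim. The 20.5 mm bores of the rings have 1.25 mm play all round on it. Origin: centre of the foot's underside, on the bench; z up.
- seat (a point): centre of the top face of the stand's round seat (flange 74 mm across), 40 mm above the bench when unloaded, straight above the stand's origin; z up. The mandrel rises out of the seat, 4.5 mm off this centre.
- over_seat (a point): point straight above the seat's centre, level with the top of the mandrel: 52 mm above the seat, 92 mm above the bench when unloaded. NOT on the mandrel's axis: that is always 4.5 mm from here, in a horizontal direction that differs each time and is not measured (eccentric holder); it stays put during the work. A ring lowered here lands on the mandrel's top: find the mandrel by feel or by eye.
- seat_spring (a joint): how far the seat, together with the mandrel, is pushed down on its spring, in m: 0 unloaded. It starts to sink at about 4 N and sinks 1 mm more for each further 2.5 N (the three rings alone sink it about 1 mm). It must never sink more than 6.5 mm (about 20 N); the hard stop is at 9 mm.
- ring_large: the largest of three plain stainless steel lens rings lying flat on the bench: outside diameter 62 mm, 16 mm thick, bore 20.5 mm, about 330 g. Origin: centre of its underside; z is its axis, up.
- ring_mid: the middle one of three plain stainless steel lens rings lying flat on the bench: outside diameter 52 mm, 12 mm thick, bore 20.5 mm, about 170 g. Origin: centre of its underside; z is its axis, up.
- ring_small: the smallest of three plain stainless steel lens rings lying flat on the bench: outside diameter 42 mm, 9 mm thick, bore 20.5 mm, about 75 g. Origin: centre of its underside; z is its axis, up.
- vial_rack: bystander: red plastic rack 70 x 190 x 28 mm holding small capped vials (47 mm high in all). Origin: centre of its underside; its length is along its y.
- beaker: bystander: glass beaker, 66 mm across, 85 mm high. Origin: centre of its underside.
- jar: bystander: amber jar with a white lid, 52 mm across, 60 mm high. Origin: centre of its underside.
Mind the look-alikes: they are no part of the job. What is shaped like the ring_large but black is not meant.

How it is judged (in metres and radians):
On the way, in this order (a step that is already met when the one before it is completed fails the run):
1. the largest ring is on the mandrel, flat on the seat (horizontal distance between ring_large and seat below 0.0075 m and z of ring_large in the frame of seat between -0.003 and 0.002 m and angle between ring_large's own z axis and vertical below 0.07 rad), for 0.2 s.
2. then the middle ring is on the mandrel, flat on the largest (all of step 1 and horizontal distance between ring_mid and seat below 0.0075 m and z of ring_mid in the frame of seat between 0.013 and 0.018 m and angle between ring_mid's own z axis and vertical below 0.07 rad), for 0.2 s.
3. then the smallest ring is on the mandrel, flat on the middle one (all of step 2 and horizontal distance between ring_small and seat below 0.0075 m and z of ring_small in the frame of seat between 0.025 and 0.03 m and angle between ring_small's own z axis and vertical below 0.07 rad), for 0.2 s.
At the end, for the whole second after the job is handed in: All three rings are on the mandrel (centres within 7.5 mm of the seat's centre) and at rest, flat to 4 degrees: the largest with its underside on the seat, the middle one 16 mm and the smallest 28 mm above the seat, each at most 2 mm above or 3 mm below that height (all of step 3 and linear speed of each of ring_large, ring_mid, ring_small below 0.02 m/s); the robot touches nothing.
It fails at once if the sprung seat is pushed down more than 6.5 mm (about 20 N) (value of joint seat_spring above 0.0065 m).
It fails at once if the vial rack is moved more than 20 mm (distance of vial_rack from where it was at the start of the episode above 0.02 m).
It fails at once if the beaker is moved more than 20 mm (distance of beaker from where it was at the start of the episode above 0.02 m).
It fails at once if the jar is moved more than 20 mm (distance of jar from where it was at the start of the episode above 0.02 m).
It also fails if it takes over 72 s, if anything falls off the work surface, if the arm or the gripper's body presses on something with over 40 N, if the wrist force passes 120 N, or if a joint passes its speed limit or range.

## Working session

There is one attempt and no reset: what is moved stays moved. The work goes in short steps, Python scripts to look and compute and a tool call to move; the robot and the scene stay as the last step left them, time stands still between calls to the robot, and variables do not carry over. Pictures are saved under pics/ and viewed, and the job is handed in when it is done.

Besides the shell and the picture viewer there is one more tool, called after "Emit:" as name(argument=value, ...), one argument or row to a line, values as JSON. move_arm: Moves the arm, as the interface text tells. Its arguments: {"type":"object","properties":{"rows":{"type":"array"}},"required":["rows"]}

```bash
mkdir -p pics; ls; python3 - <<'E'
from cell import env
import cv2
print(env.state())
for n in("side","top","wrist"):
    c=env.calibration(n);print(n,c)
    p,d=env.read_camera(n);cv2.imwrite(f"pics/{n}0.png",p)
E
```

```text
pics
{'t': 0.0, 'joints': array([-1.24859809e+00,  4.91559458e-01,  1.55945053e+00, -3.26682946e-06,
        1.09169037e+00, -1.05599051e-01]), 'qvel': array([ 0.00142207,  0.00096492, -0.00041351,  0.00147792,  0.00165534,
       -0.00136077]), 'tau': array([ 3.04114415e-03, -6.12641215e+01, -2.58191693e+01,  6.94326544e-02,
        4.82929498e-02, -1.00283169e-04]), 'eef_pos': array([ 259.24238474, -568.45582519,  233.06142624]), 'tcp_rot': array([-1.57068245e+00,  1.10184158e-03, -1.14299746e+00]), 'ft_force': array([ 0.28013562,  0.31665738, -0.17176555]), 'moment': array([-0.02840949,  0.01951219, -0.00284277]), 'opening': 0.9977133779671489}
side {'vertical_fov': 45.80637192418168, 'cx': 313.48536121616354, 'cy': 193.72796976887832, 'eye': array([243.95541914, 607.0029629 , 826.31765254]), 'rotation': array([ 0.781621  , -0.00475045, -2.6530259 ])}
top {'vertical_fov': 50.277602323249106, 'cx': 319.9404700375464, 'cy': 202.6628221448861, 'eye': array([ 423.68761289,  -41.75674569, 1029.14172801]), 'rotation': array([ 0.15303945, -0.01809408, -1.55010442])}
wrist {'vertical_fov': 71.21058346105065, 'cx': 323.9626805070946, 'cy': 197.80408340975808, 'eye': array([ 320.47951374, -540.11912014,  383.14849212]), 'rotation': array([-2.43020201e-01,  5.38659805e-04, -1.14308684e+00])}
```

View pics/top0.png

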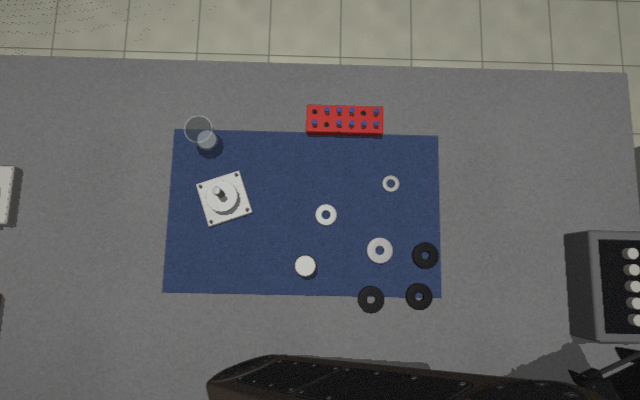

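View pics/side0.png

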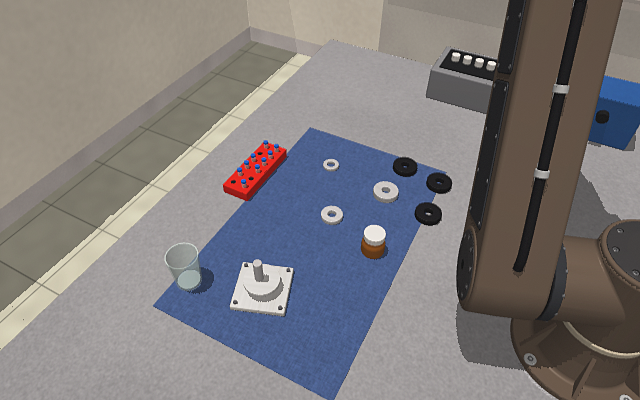

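View pics/wrist0.png

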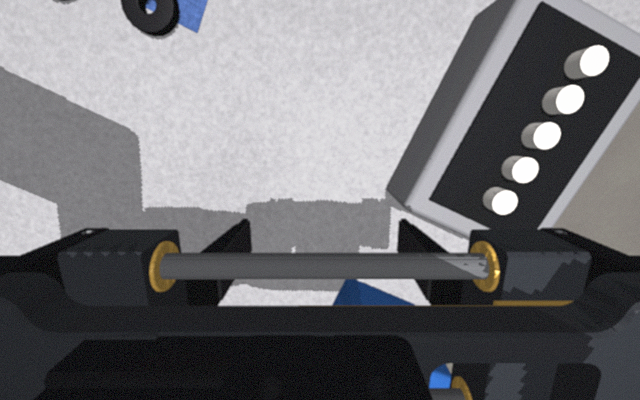

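```bash
cat > h.py <<'E'
from cell import env
import numpy as np, cv2
from scipy.spatial.transform import Rotation as R
def ray(c,u,v):
    f=200/np.tan(np.radians(c["vertical_fov"])/2)
    d=np.array([(u-c["cx"])/f,-(v-c["cy"])/f,-1.])
    return R.from_euler("xyz",c["rotation"]).as_matrix()@d
def atz(c,u,v,z):
    d=ray(c,u,v); return c["eye"]+d*(z-c["eye"][2])/d[2]
def pt(c,u,v,dep): return c["eye"]+ray(c,u,v)*dep
def proj(c,P):
    f=200/np.tan(np.radians(c["vertical_fov"])/2)
    p=R.from_euler("xyz",c["rotation"]).as_matrix().T@(np.asarray(P,float)-c["eye"])
    return c["cx"]+f*p[0]/-p[2], c["cy"]-f*p[1]/-p[2]
def snap(n,name,crop=None,s=1):
    c=env.calibration(n);p,d=env.read_camera(n)
    np.savez("pics/"+name+".npz",p=p,d=d)
    if crop: x0,x1,y0,y1=crop;p=p[y0:y1,x0:x1]
    cv2.imwrite("pics/"+name+".png",cv2.resize(p,None,fx=s,fy=s,interpolation=cv2.INTER_CUBIC) if s!=1 else p)
    return c,d
E
python3 - <<'E'
from h import *
ct,dt=snap("top","t1",(180,440,150,310),3)
cs,ds=snap("side","s1",(220,420,130,330),3)
for u,v,z in((380,250,16),(326,215,12),(391,183,9),(305,266,60),(219,191,92),(224,198,14)): print(atz(ct,u,v,z).round(1), pt(ct,u,v,dt[v,u]).round(1))
for u,v,z in((386,191,16),(332,214,12),(331,164,9),(374,234,60),(257,264,92)): print('s',atz(cs,u,v,z).round(1), pt(cs,u,v,ds[v,u]).round(1))
E
```

```text
[ 470.1 -201.6   16. ] [ 470.9 -204.3   -1. ]
[551.3 -72.1  12. ] [552.5 -72.4   2. ]
[ 634.2 -229.8    9. ] [ 635.6 -231.1    2.1]
[428.7 -25.6  60. ] [428.7 -25.6  61. ]
[589.6 169.4  92. ] [589.6 169.4  91.7]
[586.6 174.   14. ] [582.  168.   42.3]
s [ 467.3 -196.6   16. ] [ 470.6 -208.4    4.1]
s [550.8 -70.2  12. ] [555.  -79.5   0.8]
s [ 632.2 -228.6    9. ] [ 636.9 -238.7   -0.9]
s [429.5 -21.1  60. ] [429.7 -21.9  59. ]
s [589.2 179.2  92. ] [589.6 178.7  91.2]
```

View pics/t1.png

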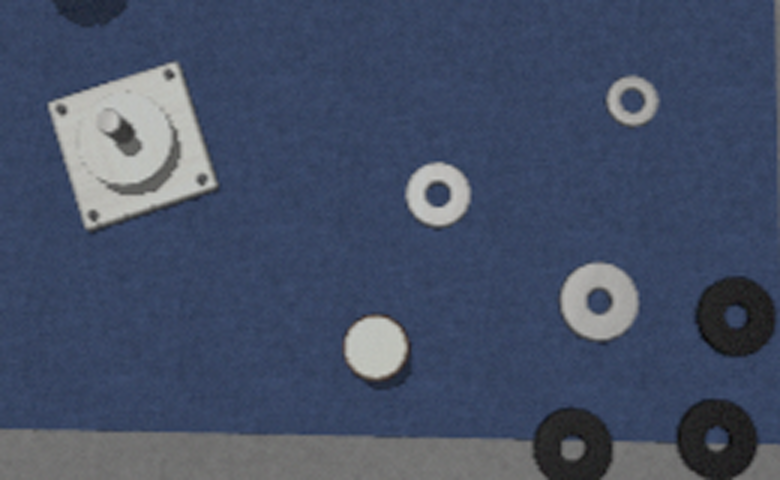

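View pics/s1.png

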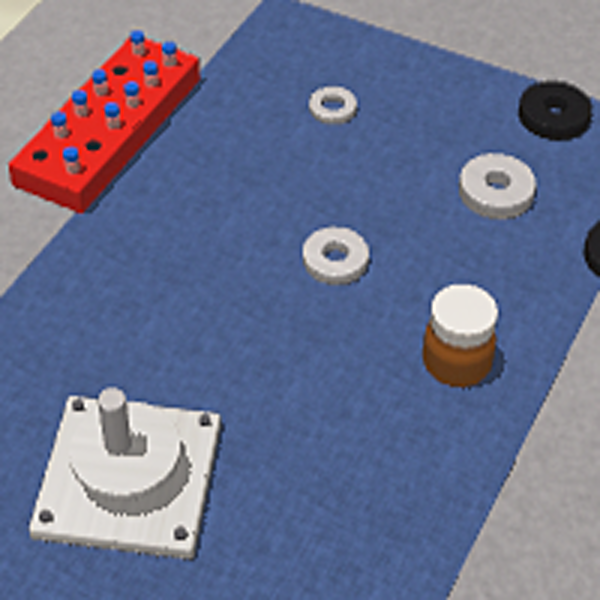

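```bash
cat >> h.py <<'E'
def cloud(c,d):
    f=200/np.tan(np.radians(c["vertical_fov"])/2)
    v,u=np.mgrid[:400,:640]
    D=np.stack([(u-c["cx"])/f,-(v-c["cy"])/f,-np.ones_like(u,float)],-1)
    return c["eye"]+(D@R.from_euler("xyz",c["rotation"]).as_matrix().T)*d[...,None]
def disc(P,d,guess,z,r,tol=4):
    m=(abs(P[...,2]-z)<tol)&(np.hypot(P[...,0]-guess[0],P[...,1]-guess[1])<r)&(d>0)
    q=P[m]; (x,y),rad=cv2.minEnclosingCircle(q[:,:2].astype(np.float32))
    return m.sum(),q.mean(0).round(1),np.round([x,y,rad],1)
E
python3 - <<'E'
from h import *
for n,f in(("top","t1"),("side","s1")):
    c=env.calibration(n);z=np.load(f"pics/{f}.npz");d=z["d"];P=cloud(c,d);print(n)
    m=(d>0)&(P[...,0]>350)&(P[...,0]<680)&(P[...,1]>-250)&(P[...,1]<250)&(P[...,2]<8)
    print("bench z",np.median(P[m][:,2]))
    print("mandrel",disc(P,d,(590,173),92,25,6))
    print("seat",disc(P,d,(585,168),40,50,5))
    print("foot",disc(P,d,(585,168),14,85,4))
    print("L",disc(P,d,(469,-200),16,45,4))
    print("M",disc(P,d,(551,-71),12,40,3.5))
    print("S",disc(P,d,(633,-229),9,33,3))
    print("jar",disc(P,d,(429,-24),60,45,4))
    print("beaker",disc(P,d,(680,200),85,60,6))
E
```

```text
top
bench z 1.170594683877198
mandrel (np.int64(53), array([590.9, 176.5,  92.5]), array([591.6, 177.2,   8.9]))
seat (np.int64(680), array([585.8, 174.6,  40.8]), array([587.4, 175.8,  37. ]))
foot (np.int64(1210), array([583.6, 172. ,  14.5]), array([587.2, 176.2,  76.1]))
L (np.int64(460), array([ 470.5, -199. ,   16.3]), array([ 470.5, -198.7,   30.9]))
M (np.int64(283), array([552.8, -69.9,  12.3]), array([553.1, -69.5,  25.8]))
S (np.int64(156), array([ 633.1, -227.3,    9.1]), array([ 632.2, -226.6,   22.9]))
jar (np.int64(333), array([430.7, -23.8,  60.3]), array([430.7, -23.7,  23.1]))
beaker (np.int64(66), array([713.4, 215. ,  84.8]), array([724.2, 222.8,  29.4]))
side
bench z 1.379918072130522
mandrel (np.int64(71), array([590.1, 177.6,  91.7]), array([591.2, 176.4,   9.4]))
seat (np.int64(813), array([583.3, 178.9,  40.5]), array([587. , 175.4,  37.4]))
foot (np.int64(1500), array([576.9, 187.7,  14.4]), array([586.2, 174.7,  76.4]))
L (np.int64(349), array([ 469.8, -198.5,   16.6]), array([ 470.7, -200.9,   32.7]))
M (np.int64(252), array([552.5, -69.8,  12.5]), array([553.4, -70.3,  26.3]))
S (np.int64(111), array([ 632.3, -227.1,    9.4]), array([ 633. , -227.8,   22.7]))
jar (np.int64(312), array([429.7, -23.2,  60.4]), array([431.1, -24.6,  24.5]))
beaker (np.int64(94), array([713.3, 221.1,  84.1]), array([725.4, 222.5,  31.1]))
```

Emit:
move_arm(
  rows=[
    {"ry":-0.12,"grip":100},
    {"ry":-0.12},
    {"ry":-0.118,"tz":1},
    {"tx":-0.8,"tz":2.5},
    {"tx":-0.8,"tz":3},
    {"tx":-0.8,"tz":3},
    {"tx":-0.8,"tz":3},
    {"tx":-0.8,"tz":3},
    {"tx":-0.8,"tz":3},
    {"tx":-0.8,"tz":3},
  ],
)

```text
validation failed for argument at $.ro...
```

Emit:
move_arm(
  rows=[
    {"tx":-0.8,"tz":3},
    {"tx":-0.8,"tz":3},
    {"tx":-0.8,"tz":3},
    {"tx":-0.8,"tz":3},
    {"tx":-0.8,"tz":2.5},
    {"tx":-0.8,"tz":2},
    {},
    {},
  ],
)

```text
validation failed for argument at $.ro...
```

```bash
cat >> h.py <<'E'
def go(x,y,z,yaw=None):
    s=env.state();p=s["eef_pos"];M=R.from_euler("xyz",s["tcp_rot"]).as_matrix()
    print("t",round(s["t"],2),"pos",p.round(1),"rot",s["tcp_rot"].round(3),"F",s["ft_force"].round(1),"op",round(s["opening"],3))
    d=M.T@(np.array([x,y,z])-p)
    print("need cm tx,ty,tz",(d/10).round(2), "ry" , None if yaw is None else round(-(yaw-s["tcp_rot"][2]),3))
E
python3 - <<'E'
from h import *
go(470.3,-199,100,-0.785)
c,d=snap("wrist","w1")
E
```

```text
t 0.25 pos [ 259.3 -568.6  233.4] rot [-1.571  0.    -1.143] F [-0.8  0.3  0.2] op 0.998
need cm tx,ty,tz [-24.87  13.35  34.53] ry -0.358
```

View pics/w1.png

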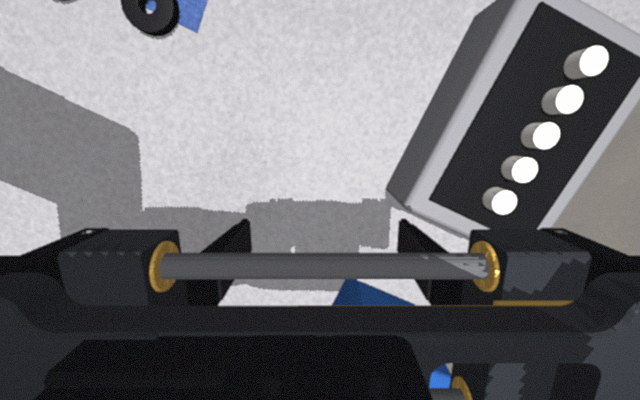

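Emit:
move_arm(
  rows=[
    {"tx":0,"ty":0,"tz":0,"rx":0,"ry":-0.12,"rz":0,"grip":100},
    {"tx":0,"ty":0,"tz":0,"rx":0,"ry":-0.12,"rz":0,"grip":100},
    {"tx":0,"ty":0,"tz":1,"rx":0,"ry":-0.118,"rz":0,"grip":100},
    {"tx":-0.8,"ty":0,"tz":2.5,"rx":0,"ry":0,"rz":0,"grip":100},
    {"tx":-0.8,"ty":0,"tz":3,"rx":0,"ry":0,"rz":0,"grip":100},
    {"tx":-0.8,"ty":0,"tz":3,"rx":0,"ry":0,"rz":0,"grip":100},
    {"tx":-0.8,"ty":0,"tz":3,"rx":0,"ry":0,"rz":0,"grip":100},
    {"tx":-0.8,"ty":0,"tz":3,"rx":0,"ry":0,"rz":0,"grip":100},
    {"tx":-0.8,"ty":0,"tz":3,"rx":0,"ry":0,"rz":0,"grip":100},
    {"tx":-0.8,"ty":0,"tz":3,"rx":0,"ry":0,"rz":0,"grip":100},
  ],
)

```text
t: 1.13
eef_pos: [372.9, -376.5, 233.7]
tcp_rot: [-1.571, -0.0, -0.785]
ft_force: [-0.2, -0.3, -0.7]
opening: 1.002
```

Emit:
move_arm(
  rows=[
    {"tx":-0.8,"ty":0,"tz":3,"rx":0,"ry":0,"rz":0,"grip":100},
    {"tx":-0.8,"ty":0,"tz":3,"rx":0,"ry":0,"rz":0,"grip":100},
    {"tx":-0.8,"ty":0,"tz":3,"rx":0,"ry":0,"rz":0,"grip":100},
    {"tx":-0.8,"ty":0,"tz":3,"rx":0,"ry":0,"rz":0,"grip":100},
    {"tx":-0.8,"ty":0,"tz":2.5,"rx":0,"ry":0,"rz":0,"grip":100},
    {"tx":-0.8,"ty":0,"tz":2,"rx":0,"ry":0,"rz":0,"grip":100},
    {"tx":0,"ty":0,"tz":0,"rx":0,"ry":0,"rz":0,"grip":100},
    {"tx":0,"ty":0,"tz":0,"rx":0,"ry":0,"rz":0,"grip":100},
  ],
)

```text
t: 1.8
eef_pos: [455.4, -226.6, 233.7]
tcp_rot: [-1.571, -0.0, -0.783]
ft_force: [-0.3, -0.7, -0.4]
opening: 0.999
```

```bash
python3 - <<'E'
from h import *
go(470.3,-199,60,-0.785)
c,d=snap("wrist","w2")
P=cloud(c,d);print("L",disc(P,d,(470,-199),16,45,4)); print(proj(c,env.state()["eef_pos"]))
E
```

```text
t 1.8 pos [ 455.4 -226.6  233.7] rot [-1.571 -0.    -0.783] F [-0.3 -0.7 -0.4] op 0.999
need cm tx,ty,tz [-0.89 17.37  3.01] ry 0.002
L (np.int64(1514), array([ 469.6, -199.3,   14.8]), array([ 469.2, -199.7,   30.8]))
(np.float64(325.22007513994976), np.float64(249.90983513842656))
```

View pics/w2.png

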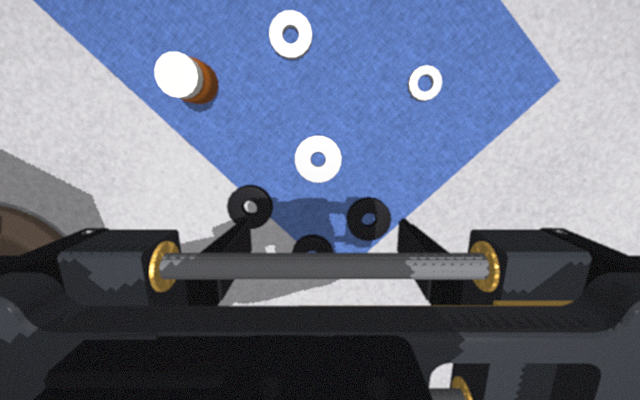

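Emit:
move_arm(
  rows=[
    {"tx":-0.45,"ty":1,"tz":1.5,"rx":0,"ry":0,"rz":0,"grip":100},
    {"tx":-0.45,"ty":2.5,"tz":1.5,"rx":0,"ry":0,"rz":0,"grip":100},
    {"tx":0,"ty":3,"tz":0,"rx":0,"ry":0,"rz":0,"grip":100},
    {"tx":0,"ty":3,"tz":0,"rx":0,"ry":0,"rz":0,"grip":100},
    {"tx":0,"ty":3,"tz":0,"rx":0,"ry":0,"rz":0,"grip":100},
    {"tx":0,"ty":2.5,"tz":0,"rx":0,"ry":0,"rz":0,"grip":100},
    {"tx":0,"ty":2,"tz":0,"rx":0,"ry":0,"rz":0,"grip":100},
    {"tx":0,"ty":0,"tz":0,"rx":0,"ry":0,"rz":0,"grip":100},
  ],
)

```text
t: 2.52
eef_pos: [468.3, -200.2, 60.5]
tcp_rot: [-1.572, 0.005, -0.787]
ft_force: [-0.3, 1.0, -0.5]
opening: 0.998
```

```bash
python3 - <<'E'
from h import *
go(470,-199.3,22,-0.785)
E
```

```text
t 2.52 pos [ 468.3 -200.2   60.5] rot [-1.572  0.005 -0.787] F [-0.3  1.  -0.5] op 0.998
need cm tx,ty,tz [0.08 3.84 0.19] ry -0.002
```

Emit:
move_arm(
  rows=[
    {"tx":0,"ty":1.5,"tz":0,"rx":0,"ry":0,"rz":0,"grip":100},
    {"tx":0,"ty":1,"tz":0.1,"rx":0,"ry":0,"rz":0,"grip":100},
    {"tx":0,"ty":0.7,"tz":0,"rx":0,"ry":0,"rz":0,"grip":100},
    {"tx":0,"ty":0,"tz":0,"rx":0,"ry":0,"rz":0,"grip":100},
    {"tx":0,"ty":0,"tz":0,"rx":0,"ry":0,"rz":0,"grip":100},
    {"tx":0,"ty":0,"tz":0,"rx":0,"ry":0,"rz":0,"grip":100},
  ],
)

```text
t: 3.02
eef_pos: [470.9, -199.2, 32.3]
tcp_rot: [-1.571, -0.001, -0.785]
ft_force: [-0.1, 0.8, -0.1]
opening: 0.999
```

```bash
python3 - <<'E'
from h import *
go(470,-199.3,22,-0.785)
E
```

```text
t 3.02 pos [ 470.9 -199.2   32.3] rot [-1.571e+00 -1.000e-03 -7.850e-01] F [-0.1  0.8 -0.1] op 0.999
need cm tx,ty,tz [-0.06  1.03 -0.07] ry -0.0
```

Emit:
move_arm(
  rows=[
    {"tx":-0.05,"ty":0.5,"tz":-0.05,"rx":0,"ry":0,"rz":0,"grip":100},
    {"tx":0,"ty":0.5,"tz":0,"rx":0,"ry":0,"rz":0,"grip":100},
    {"tx":0,"ty":0,"tz":0,"rx":0,"ry":0,"rz":0,"grip":100},
    {"tx":0,"ty":0,"tz":0,"rx":0,"ry":0,"rz":0,"grip":60},
    {"tx":0,"ty":0,"tz":0,"rx":0,"ry":0,"rz":0,"grip":55},
    {"tx":0,"ty":0,"tz":0,"rx":0,"ry":0,"rz":0,"grip":50},
    {"tx":0,"ty":0,"tz":0,"rx":0,"ry":0,"rz":0,"grip":50},
    {"tx":0,"ty":0,"tz":0,"rx":0,"ry":0,"rz":0,"grip":50},
    {"tx":0,"ty":0,"tz":0,"rx":0,"ry":0,"rz":0,"grip":50},
  ],
)

```text
t: 3.77
eef_pos: [470.1, -199.1, 21.7]
tcp_rot: [-1.571, -0.0, -0.785]
ft_force: [-1.0, 0.8, 1.0]
opening: 0.642
```

Emit:
move_arm(
  rows=[
    {"tx":0,"ty":-0.3,"tz":0,"rx":0,"ry":0,"rz":0,"grip":40},
    {"tx":0,"ty":-0.7,"tz":0,"rx":0,"ry":0,"rz":0,"grip":40},
    {"tx":0,"ty":-1.5,"tz":0,"rx":0,"ry":0,"rz":0,"grip":40},
    {"tx":0,"ty":-2,"tz":0,"rx":0,"ry":0,"rz":0,"grip":40},
    {"tx":0,"ty":-2.5,"tz":0,"rx":0,"ry":0,"rz":0,"grip":40},
    {"tx":0,"ty":-2.5,"tz":0,"rx":0,"ry":0,"rz":0,"grip":40},
    {"tx":0,"ty":-2,"tz":0,"rx":0,"ry":0,"rz":0,"grip":40},
    {"tx":0,"ty":-0.8,"tz":0,"rx":0,"ry":0,"rz":0,"grip":40},
    {"tx":0,"ty":0,"tz":0,"rx":0,"ry":0,"rz":0,"grip":40},
    {"tx":0,"ty":0,"tz":0,"rx":0,"ry":0,"rz":0,"grip":40},
  ],
)

```text
t: 4.6
eef_pos: [469.7, -198.8, 144.4]
tcp_rot: [-1.571, -0.0, -0.785]
ft_force: [-0.0, 0.6, -3.4]
opening: 0.644
```

```bash
python3 - <<'E'
from h import *
go(550,150,145,-0.785)
c,d=snap("side","s2",(220,540,80,320),2.5)
E
```

```text
t 4.6 pos [ 469.7 -198.8  144.4] rot [-1.571 -0.    -0.785] F [-0.   0.6 -3.4] op 0.644
need cm tx,ty,tz [-18.97  -0.07  30.35] ry 0.0
```

View pics/s2.png

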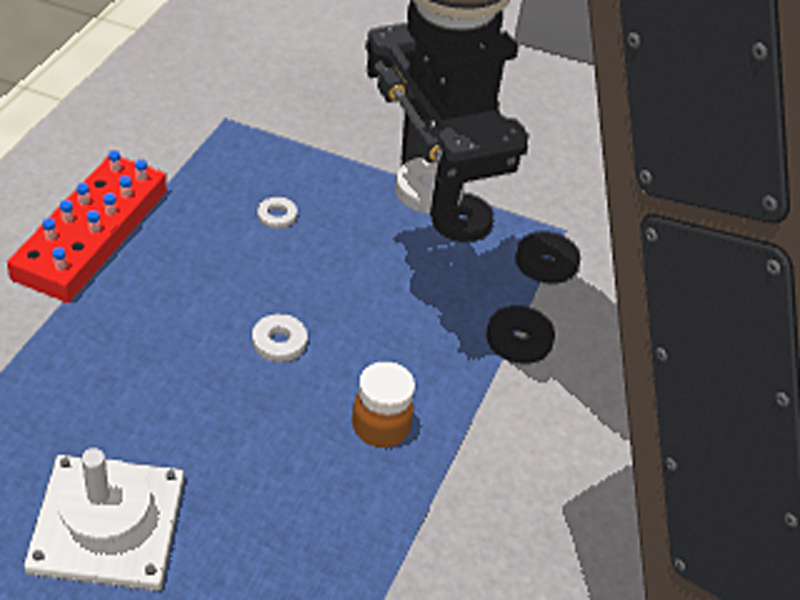

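Emit:
move_arm(
  rows=[
    {"tx":-0.5,"ty":0,"tz":1,"rx":0,"ry":0,"rz":0,"grip":40},
    {"tx":-1,"ty":0,"tz":2,"rx":0,"ry":0,"rz":0,"grip":40},
    {"tx":-1.5,"ty":0,"tz":3,"rx":0,"ry":0,"rz":0,"grip":40},
    {"tx":-1.5,"ty":0,"tz":3,"rx":0,"ry":0,"rz":0,"grip":40},
    {"tx":-1.5,"ty":0,"tz":3,"rx":0,"ry":0,"rz":0,"grip":40},
    {"tx":-1.5,"ty":0,"tz":3,"rx":0,"ry":0,"rz":0,"grip":40},
    {"tx":-1.5,"ty":0,"tz":3,"rx":0,"ry":0,"rz":0,"grip":40},
    {"tx":-1.5,"ty":0,"tz":3,"rx":0,"ry":0,"rz":0,"grip":40},
    {"tx":-1.5,"ty":0,"tz":3,"rx":0,"ry":0,"rz":0,"grip":40},
    {"tx":-1.5,"ty":0,"tz":3,"rx":0,"ry":0,"rz":0,"grip":40},
  ],
)

```text
t: 5.48
eef_pos: [565.0, 89.9, 143.2]
tcp_rot: [-1.573, 0.002, -0.785]
ft_force: [0.6, -0.9, -3.5]
opening: 0.639
```

Emit:
move_arm(
  rows=[
    {"tx":-1.5,"ty":0,"tz":3,"rx":0,"ry":0,"rz":0,"grip":40},
    {"tx":-1.5,"ty":0,"tz":2.5,"rx":0,"ry":0,"rz":0,"grip":40},
    {"tx":-1,"ty":0,"tz":1.5,"rx":0,"ry":0,"rz":0,"grip":40},
    {"tx":-0.5,"ty":0,"tz":1,"rx":0,"ry":0,"rz":0,"grip":40},
    {"tx":0,"ty":0,"tz":0.1,"rx":0,"ry":0,"rz":0,"grip":40},
    {"tx":0,"ty":0,"tz":0,"rx":0,"ry":0,"rz":0,"grip":40},
    {"tx":0,"ty":0,"tz":0,"rx":0,"ry":0,"rz":0,"grip":40},
    {"tx":0,"ty":0,"tz":0,"rx":0,"ry":0,"rz":0,"grip":40},
  ],
)

```text
t: 6.15
eef_pos: [590.5, 175.4, 144.4]
tcp_rot: [-1.571, 0.0, -0.786]
ft_force: [0.2, -0.9, -3.5]
opening: 0.64
```

```bash
python3 - <<'E'
from h import *
go(590.8,176.9,120,-0.785)
c,d=snap("side","s3",(190,350,180,310),5)
P=cloud(c,d);print(disc(P,d,(590.8,176.9),139,45,5))
m=(abs(P[...,2]-92)<5)&(np.hypot(P[...,0]-590,P[...,1]-177)<20);print(m.sum())
c,d=snap("top","t3",(180,310,150,250),6)
P=cloud(c,d);print(disc(P,d,(590.8,176.9),139,45,5))
E
```

```text
t 6.15 pos [590.5 175.4 144.4] rot [-1.571  0.    -0.786] F [ 0.2 -0.9 -3.5] op 0.64
need cm tx,ty,tz [-0.09  2.44  0.13] ry -0.001
(np.int64(28), array([565.7, 202.3, 139.7]), array([566.4, 201.2,  10.9]))
8
(np.int64(144), array([586.1, 154.3, 139.2]), array([589.4, 159.9,  26.7]))
```

View pics/s3.png

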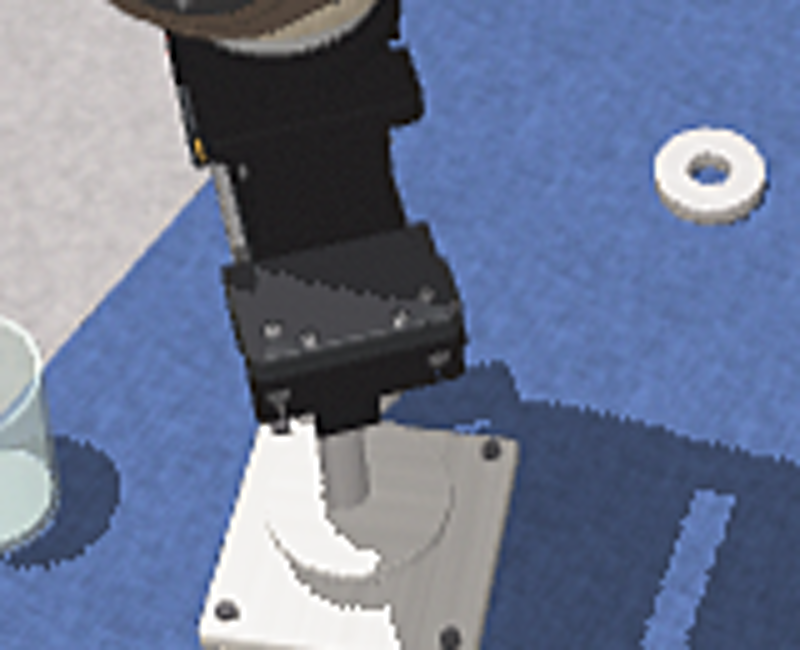

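View pics/t3.png

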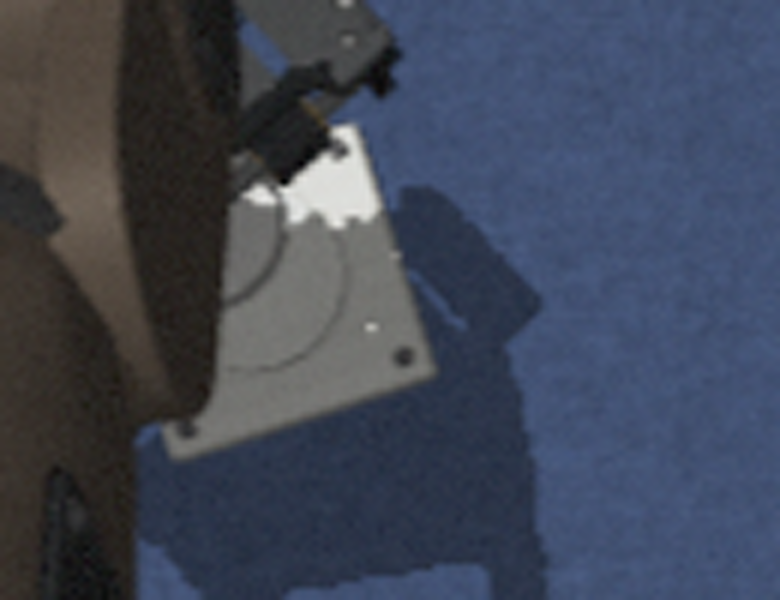

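Emit:
move_arm(
  rows=[
    {"tx":-0.1,"ty":0.5,"tz":0.15,"rx":0,"ry":0,"rz":0,"grip":40},
    {"tx":0,"ty":1,"tz":0,"rx":0,"ry":0,"rz":0,"grip":40},
    {"tx":0,"ty":1,"tz":0,"rx":0,"ry":0,"rz":0,"grip":40},
    {"tx":0,"ty":0.3,"tz":0,"rx":0,"ry":0,"rz":0,"grip":40},
    {"tx":0,"ty":0,"tz":0,"rx":0,"ry":0,"rz":0,"grip":40},
    {"tx":0,"ty":0,"tz":0,"rx":0,"ry":0,"rz":0,"grip":40},
    {"tx":0,"ty":0,"tz":0,"rx":0,"ry":0,"rz":0,"grip":40},
  ],
)

```text
t: 6.83
eef_pos: [591.2, 178.4, 116.7]
tcp_rot: [-1.571, -0.0, -0.785]
ft_force: [-0.3, -0.5, -3.0]
opening: 0.645
```

```bash
python3 - <<'E'
from h import *
go(590.8,176.9,113,-0.785)
c,d=snap("side","s4",(190,350,180,310),5)
E
```

```text
t 6.83 pos [591.2 178.4 116.7] rot [-1.571 -0.    -0.785] F [-0.3 -0.5 -3. ] op 0.645
need cm tx,ty,tz [ 0.08  0.37 -0.14] ry 0.0
```

View pics/s4.png

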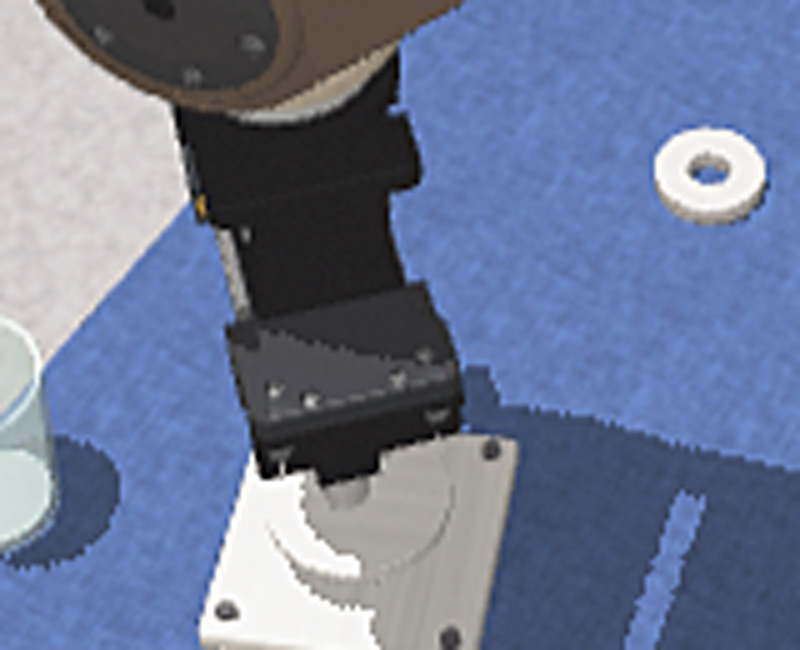

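```bash
cat >> h.py <<'E'
def avg(n=8):
    A=[];F=[]
    for i in range(n):
        s=env.state();A.append(s["eef_pos"]);F.append(s["ft_force"]);env.read_camera("top")
    A=np.array(A);print("avg",A.mean(0).round(2),"sd",A.std(0).round(2),"F",np.mean(F,0).round(2),np.std(F,0).round(2))
E
python3 - <<'E'
from h import *
avg(); go(590.8,176.9,113)
E
```

```text
avg [591.19 178.36 116.88] sd [0.06 0.02 0.07] F [ 0.04 -0.14 -3.09] [0.43 0.57 0.49]
t 7.28 pos [591.1 178.3 116.7] rot [-1.571 -0.    -0.785] F [ 0.2 -0.4 -3.4] op 0.643
need cm tx,ty,tz [ 0.08  0.37 -0.12] ry None
```

Emit:
move_arm(
  rows=[
    {"tx":0.08,"ty":0,"tz":-0.12,"rx":0,"ry":0,"rz":0,"grip":40},
    {"tx":0,"ty":0.2,"tz":0,"rx":0,"ry":0,"rz":0,"grip":40},
    {"tx":0,"ty":0.1,"tz":0,"rx":0,"ry":0,"rz":0,"grip":40},
    {"tx":0,"ty":0.1,"tz":0,"rx":0,"ry":0,"rz":0,"grip":40},
    {"tx":0,"ty":0,"tz":0,"rx":0,"ry":0,"rz":0,"grip":40},
    {"tx":0,"ty":0,"tz":0,"rx":0,"ry":0,"rz":0,"grip":40},
  ],
)

```text
t: 7.78
eef_pos: [590.8, 176.9, 112.5]
tcp_rot: [-1.571, 0.0, -0.785]
ft_force: [1.0, -0.5, -3.5]
opening: 0.64
```

Emit:
move_arm(
  rows=[
    {"tx":0,"ty":0.1,"tz":0,"rx":0,"ry":0,"rz":0,"grip":40},
    {"tx":0,"ty":0,"tz":0,"rx":0,"ry":0,"rz":0,"grip":40},
    {"tx":0,"ty":0,"tz":0,"rx":0,"ry":0,"rz":0,"grip":40},
  ],
)

```text
t: 8.03
eef_pos: [590.8, 176.9, 111.5]
tcp_rot: [-1.571, -0.0, -0.785]
ft_force: [0.0, 0.1, -2.9]
opening: 0.643
```

```bash
python3 - <<'E'
from h import *
avg(6)
E
```

```text
avg [590.81 176.92 111.62] sd [0.01 0.01 0.04] F [ 0.07  0.13 -3.43] [0.49 0.21 0.38]
```

Emit:
move_arm(
  rows=[
    {"tx":0,"ty":0.1,"tz":0,"rx":0,"ry":0,"rz":0,"grip":40},
    {"tx":0,"ty":0.1,"tz":0,"rx":0,"ry":0,"rz":0,"grip":40},
    {"tx":0,"ty":0.1,"tz":0,"rx":0,"ry":0,"rz":0,"grip":40},
    {"tx":0,"ty":0,"tz":0,"rx":0,"ry":0,"rz":0,"grip":40},
    {"tx":0,"ty":0,"tz":0,"rx":0,"ry":0,"rz":0,"grip":40},
  ],
)

```text
t: 8.75
eef_pos: [590.8, 176.9, 108.5]
tcp_rot: [-1.571, 0.0, -0.785]
ft_force: [0.1, 0.1, -3.2]
opening: 0.641
```

```bash
python3 - <<'E'
from h import *
avg(4)
print(env.state()["moment"])
c,d=snap("side","s5",(190,350,180,310),5)
E
```

```text
avg [590.8  176.9  108.57] sd [0.02 0.02 0.06] F [ 0.05 -0.04 -3.31] [0.54 0.5  0.25]
[ 0.014965   -0.04565481 -0.02209227]
```

View pics/s5.png

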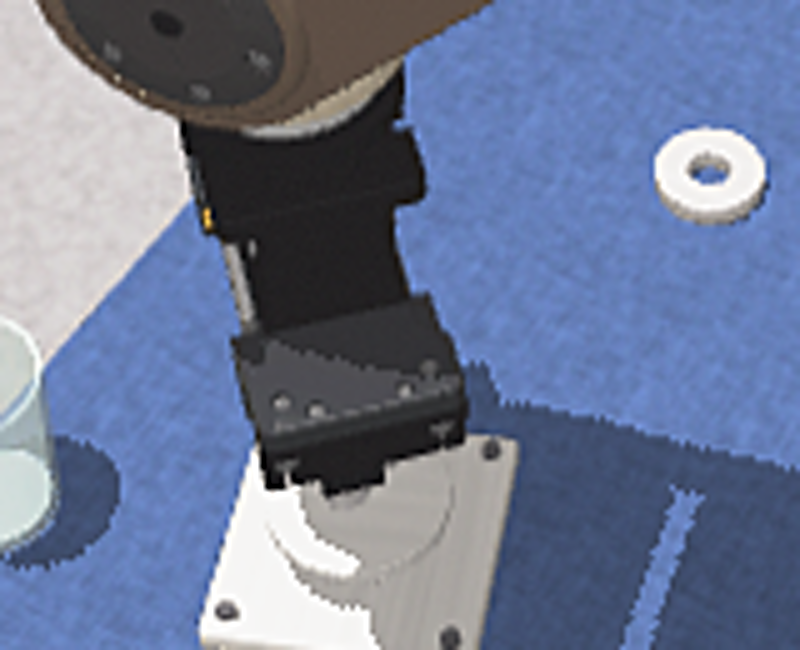

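Emit:
move_arm(
  rows=[
    {"tx":0,"ty":0.3,"tz":0,"rx":0,"ry":0,"rz":0,"grip":40},
    {"tx":0,"ty":0.4,"tz":0,"rx":0,"ry":0,"rz":0,"grip":40},
    {"tx":0,"ty":0.4,"tz":0,"rx":0,"ry":0,"rz":0,"grip":40},
    {"tx":0,"ty":0.4,"tz":0,"rx":0,"ry":0,"rz":0,"grip":40},
    {"tx":0,"ty":0.3,"tz":0,"rx":0,"ry":0,"rz":0,"grip":40},
    {"tx":0,"ty":0.2,"tz":0,"rx":0,"ry":0,"rz":0,"grip":40},
    {"tx":0,"ty":0,"tz":0,"rx":0,"ry":0,"rz":0,"grip":40},
  ],
)

```text
t: 9.58
eef_pos: [590.6, 176.9, 88.0]
tcp_rot: [-1.572, 0.0, -0.785]
ft_force: [0.7, 0.0, -3.1]
opening: 0.641
```

```bash
python3 - <<'E'
from h import *
avg(3)
E
```

```text
avg [590.74 176.87  88.28] sd [0.08 0.02 0.23] F [ 0.13  0.03 -2.93] [1.   0.19 0.14]
```

Emit:
move_arm(
  rows=[
    {"tx":0,"ty":0.4,"tz":0,"rx":0,"ry":0,"rz":0,"grip":40},
    {"tx":0,"ty":0.5,"tz":0,"rx":0,"ry":0,"rz":0,"grip":40},
    {"tx":0,"ty":0.5,"tz":0,"rx":0,"ry":0,"rz":0,"grip":40},
    {"tx":0,"ty":0.4,"tz":0,"rx":0,"ry":0,"rz":0,"grip":40},
    {"tx":0,"ty":0.3,"tz":0,"rx":0,"ry":0,"rz":0,"grip":40},
    {"tx":0,"ty":0.2,"tz":0,"rx":0,"ry":0,"rz":0,"grip":40},
    {"tx":0,"ty":0.1,"tz":0,"rx":0,"ry":0,"rz":0,"grip":40},
    {"tx":0,"ty":0,"tz":0,"rx":0,"ry":0,"rz":0,"grip":40},
    {"tx":0,"ty":0,"tz":0,"rx":0,"ry":0,"rz":0,"grip":40},
  ],
)

```text
t: 10.48
eef_pos: [590.9, 176.9, 64.7]
tcp_rot: [-1.571, -0.0, -0.785]
ft_force: [-0.8, 0.1, -4.2]
opening: 0.64
```

```bash
python3 - <<'E'
from h import *
avg(3)
E
```

```text
avg [590.89 176.93  64.74] sd [0.01 0.   0.05] F [-0.45 -0.08 -3.81] [0.48 0.15 0.26]
```

Emit:
move_arm(
  rows=[
    {"tx":0,"ty":0.1,"tz":0,"rx":0,"ry":0,"rz":0,"grip":40},
    {"tx":0,"ty":0.1,"tz":0,"rx":0,"ry":0,"rz":0,"grip":40},
    {"tx":0,"ty":0.1,"tz":0,"rx":0,"ry":0,"rz":0,"grip":40},
    {"tx":0,"ty":0,"tz":0,"rx":0,"ry":0,"rz":0,"grip":40},
    {"tx":0,"ty":0,"tz":0,"rx":0,"ry":0,"rz":0,"grip":40},
  ],
)

```text
t: 11.05
eef_pos: [590.8, 176.9, 61.8]
tcp_rot: [-1.571, -0.0, -0.785]
ft_force: [-1.0, -0.3, -0.5]
opening: 0.644
```

```bash
python3 - <<'E'
from h import *
avg(3)
E
```

```text
avg [590.82 176.91  61.76] sd [0.01 0.01 0.01] F [-0.25 -0.38 -0.53] [0.55 0.14 0.51]
```

Emit:
move_arm(
  rows=[
    {"tx":0,"ty":0.03,"tz":0,"rx":0,"ry":0,"rz":0,"grip":40},
    {"tx":0,"ty":0,"tz":0,"rx":0,"ry":0,"rz":0,"grip":75},
    {"tx":0,"ty":0,"tz":0,"rx":0,"ry":0,"rz":0,"grip":85},
    {"tx":0,"ty":0,"tz":0,"rx":0,"ry":0,"rz":0,"grip":85},
    {"tx":0,"ty":0,"tz":0,"rx":0,"ry":0,"rz":0,"grip":85},
    {"tx":0,"ty":-0.5,"tz":0,"rx":0,"ry":0,"rz":0,"grip":85},
    {"tx":0,"ty":-1.5,"tz":0,"rx":0,"ry":0,"rz":0,"grip":85},
    {"tx":0,"ty":-3,"tz":0,"rx":0,"ry":0,"rz":0,"grip":85},
    {"tx":0,"ty":-4,"tz":0,"rx":0,"ry":0,"rz":0,"grip":85},
    {"tx":0,"ty":-4,"tz":0,"rx":0,"ry":0,"rz":0,"grip":85},
  ],
)

```text
t: 12.03
eef_pos: [590.3, 176.8, 192.6]
tcp_rot: [-1.572, 0.001, -0.785]
ft_force: [1.0, 0.9, -0.1]
opening: 0.849
```

Emit:
move_arm(
  rows=[
    {"tx":0.8,"ty":0,"tz":-1.0,"rx":0,"ry":0,"rz":0,"grip":85},
    {"tx":1.6,"ty":0,"tz":-2.2,"rx":0,"ry":0,"rz":0,"grip":85},
    {"tx":2,"ty":0,"tz":-2.8,"rx":0,"ry":0,"rz":0,"grip":85},
    {"tx":2,"ty":0,"tz":-2.8,"rx":0,"ry":0,"rz":0,"grip":85},
    {"tx":2,"ty":0,"tz":-2.8,"rx":0,"ry":0,"rz":0,"grip":85},
    {"tx":2,"ty":0,"tz":-2.8,"rx":0,"ry":0,"rz":0,"grip":85},
    {"tx":2,"ty":0,"tz":-2.8,"rx":0,"ry":0,"rz":0,"grip":85},
    {"tx":1.6,"ty":0,"tz":-2,"rx":0,"ry":0,"rz":0,"grip":85},
    {"tx":0.8,"ty":0,"tz":-1,"rx":0,"ry":0,"rz":0,"grip":85},
    {"tx":0,"ty":0,"tz":0,"rx":0,"ry":0,"rz":0,"grip":85},
  ],
)

```text
t: 12.87
eef_pos: [552.5, -72.8, 191.5]
tcp_rot: [-1.571, -0.001, -0.788]
ft_force: [0.4, 0.4, -0.5]
opening: 0.852
```

```bash
python3 - <<'E'
from h import *
env.read_camera("top");env.read_camera("top")
go(552.8,-69.9,22,-0.785)
c,d=snap("wrist","w6");P=cloud(c,d);print("M",disc(P,d,(552,-70),11,40,4))
c,d=snap("top","t6",(180,310,150,250),6);P=cloud(c,d)
print("L",disc(P,d,(590,177),56,45,4),"mandrel",disc(P,d,(590,177),92,20,4))
E
```

```text
t 12.97 pos [552.8 -70.4 191.4] rot [-1.571 -0.    -0.786] F [ 0.6  0.1 -0.9] op 0.853
need cm tx,ty,tz [-0.04 16.94  0.03] ry -0.001
M (np.int64(1168), array([552.5, -70. ,  10.8]), array([552.1, -70.6,  25.8]))
L (np.int64(454), array([589.7, 175.9,  56.5]), array([591. , 176.5,  30.9])) mandrel (np.int64(49), array([591.5, 177.1,  92.2]), array([591.6, 178. ,   9.2]))
```

View pics/t6.png

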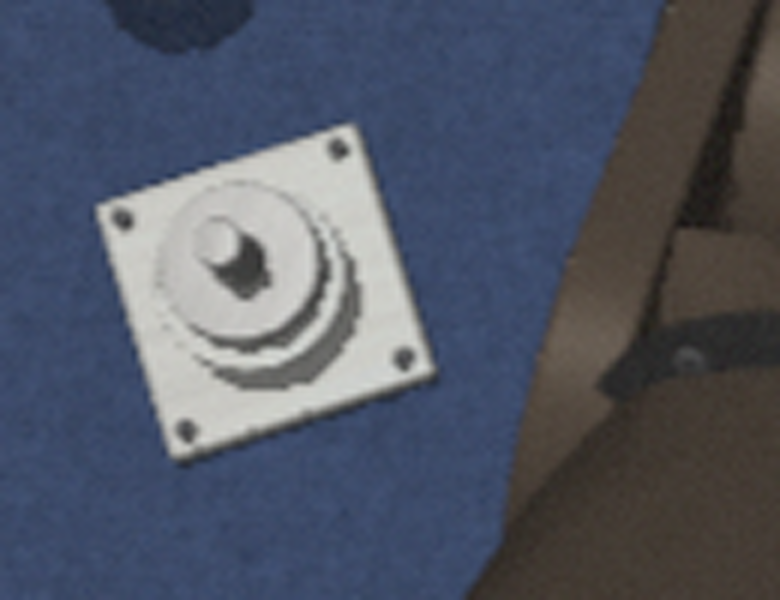

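View pics/w6.png

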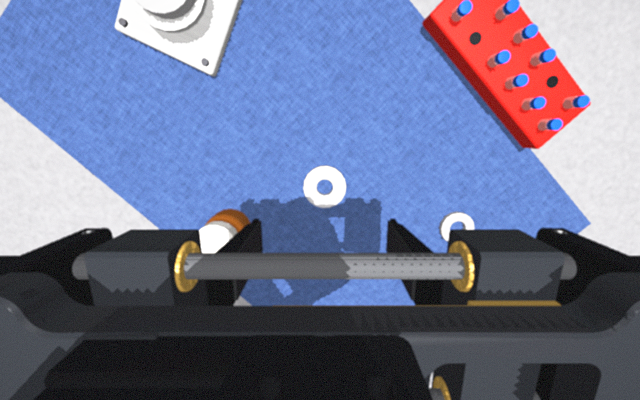

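Emit:
move_arm(
  rows=[
    {"tx":-0.04,"ty":1,"tz":0.02,"rx":0,"ry":0,"rz":0,"grip":85},
    {"tx":0,"ty":3,"tz":0,"rx":0,"ry":0,"rz":0,"grip":85},
    {"tx":0,"ty":3,"tz":0,"rx":0,"ry":0,"rz":0,"grip":85},
    {"tx":0,"ty":3,"tz":0,"rx":0,"ry":0,"rz":0,"grip":85},
    {"tx":0,"ty":3,"tz":0,"rx":0,"ry":0,"rz":0,"grip":85},
    {"tx":0,"ty":2,"tz":0,"rx":0,"ry":0,"rz":0,"grip":85},
    {"tx":0,"ty":1,"tz":0,"rx":0,"ry":0,"rz":0,"grip":85},
    {"tx":0,"ty":0,"tz":0,"rx":0,"ry":0,"rz":0,"grip":85},
    {"tx":0,"ty":0,"tz":0,"rx":0,"ry":0,"rz":0,"grip":85},
    {"tx":0,"ty":0,"tz":0,"rx":0,"ry":0,"rz":0,"grip":85},
  ],
)

```text
t: 13.9
eef_pos: [553.2, -70.0, 32.4]
tcp_rot: [-1.57, -0.001, -0.785]
ft_force: [-0.4, 0.2, 0.3]
opening: 0.849
```

```bash
python3 - <<'E'
from h import *
go(552.6,-70,21.7,-0.785)
E
```

```text
t 13.9 pos [553.2 -70.   32.4] rot [-1.57e+00 -1.00e-03 -7.85e-01] F [-0.4  0.2  0.3] op 0.849
need cm tx,ty,tz [-0.04  1.07 -0.04] ry 0.0
```

Emit:
move_arm(
  rows=[
    {"tx":-0.02,"ty":0.6,"tz":-0.04,"rx":0,"ry":0,"rz":0,"grip":85},
    {"tx":0,"ty":0.37,"tz":0,"rx":0,"ry":0,"rz":0,"grip":85},
    {"tx":0,"ty":0,"tz":0,"rx":0,"ry":0,"rz":0,"grip":70},
    {"tx":0,"ty":0,"tz":0,"rx":0,"ry":0,"rz":0,"grip":60},
    {"tx":0,"ty":0,"tz":0,"rx":0,"ry":0,"rz":0,"grip":55},
    {"tx":0,"ty":0,"tz":0,"rx":0,"ry":0,"rz":0,"grip":45},
    {"tx":0,"ty":0,"tz":0,"rx":0,"ry":0,"rz":0,"grip":35},
    {"tx":0,"ty":0,"tz":0,"rx":0,"ry":0,"rz":0,"grip":30},
    {"tx":0,"ty":0,"tz":0,"rx":0,"ry":0,"rz":0,"grip":30},
    {"tx":0,"ty":0,"tz":0,"rx":0,"ry":0,"rz":0,"grip":30},
  ],
)

```text
t: 14.73
eef_pos: [552.3, -70.4, 21.8]
tcp_rot: [-1.571, -0.0, -0.785]
ft_force: [0.4, -0.3, 2.1]
opening: 0.531
```

```bash
python3 - <<'E'
from h import *
go(552.6,-70,21.7,-0.785)
E
```

```text
t 14.73 pos [552.3 -70.4  21.8] rot [-1.571 -0.    -0.785] F [ 0.4 -0.3  2.1] op 0.531
need cm tx,ty,tz [-0.    0.01  0.05] ry 0.0
```

Emit:
move_arm(
  rows=[
    {"tx":0,"ty":-0.3,"tz":0,"rx":0,"ry":0,"rz":0,"grip":30},
    {"tx":0,"ty":-0.7,"tz":0,"rx":0,"ry":0,"rz":0,"grip":30},
    {"tx":0,"ty":-1.5,"tz":0,"rx":0,"ry":0,"rz":0,"grip":30},
    {"tx":0,"ty":-2,"tz":0,"rx":0,"ry":0,"rz":0,"grip":30},
    {"tx":0,"ty":-2.5,"tz":0,"rx":0,"ry":0,"rz":0,"grip":30},
    {"tx":0,"ty":-2.5,"tz":0,"rx":0,"ry":0,"rz":0,"grip":30},
    {"tx":0,"ty":-2,"tz":0,"rx":0,"ry":0,"rz":0,"grip":30},
    {"tx":0,"ty":-0.8,"tz":0,"rx":0,"ry":0,"rz":0,"grip":30},
    {"tx":0,"ty":0,"tz":0,"rx":0,"ry":0,"rz":0,"grip":30},
    {"tx":0,"ty":0,"tz":0,"rx":0,"ry":0,"rz":0,"grip":30},
  ],
)

```text
t: 15.57
eef_pos: [551.9, -70.3, 144.3]
tcp_rot: [-1.571, -0.0, -0.785]
ft_force: [0.6, -0.3, -2.4]
opening: 0.534
```

```bash
python3 - <<'E'
from h import *
go(590.6,176.7,144,-0.785)
c,d=snap("side","s7",(220,420,100,260),4)
P=cloud(c,d);print(disc(P,d,(552,-70),134,35,5))
E
```

```text
t 15.57 pos [551.9 -70.3 144.3] rot [-1.571 -0.    -0.785] F [ 0.6 -0.3 -2.4] op 0.534
need cm tx,ty,tz [-14.72   0.03  20.21] ry -0.0
(np.int64(165), array([557.4, -59.5, 134.5]), array([552.8, -67.9,  32.2]))
```

View pics/s7.png

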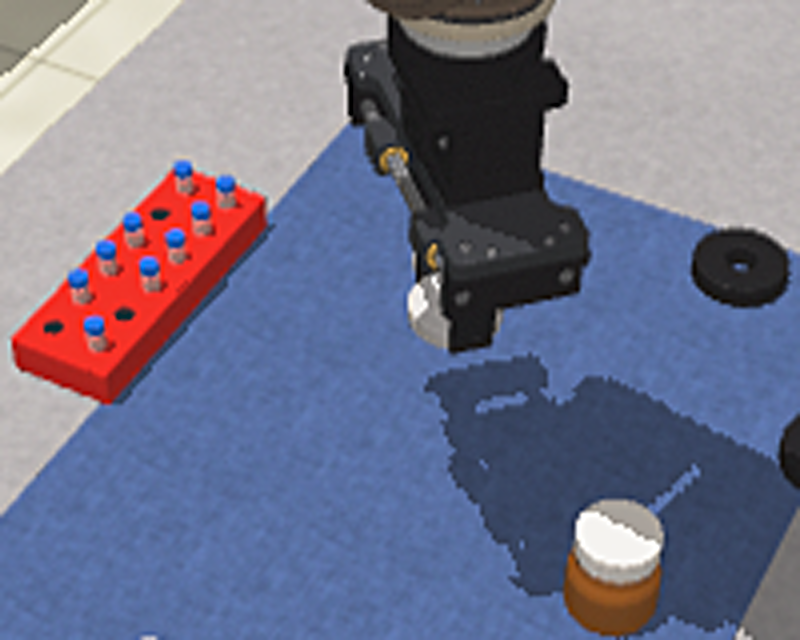

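Emit:
move_arm(
  rows=[
    {"tx":-0.75,"ty":0,"tz":1,"rx":0,"ry":0,"rz":0,"grip":30},
    {"tx":-1.6,"ty":0,"tz":2.2,"rx":0,"ry":0,"rz":0,"grip":30},
    {"tx":-2,"ty":0,"tz":2.8,"rx":0,"ry":0,"rz":0,"grip":30},
    {"tx":-2,"ty":0,"tz":2.8,"rx":0,"ry":0,"rz":0,"grip":30},
    {"tx":-2,"ty":0,"tz":2.8,"rx":0,"ry":0,"rz":0,"grip":30},
    {"tx":-2,"ty":0,"tz":2.8,"rx":0,"ry":0,"rz":0,"grip":30},
    {"tx":-2,"ty":0,"tz":2.8,"rx":0,"ry":0,"rz":0,"grip":30},
    {"tx":-1.6,"ty":0,"tz":2,"rx":0,"ry":0,"rz":0,"grip":30},
    {"tx":-0.8,"ty":0,"tz":1,"rx":0,"ry":0,"rz":0,"grip":30},
    {"tx":0,"ty":0,"tz":0,"rx":0,"ry":0,"rz":0,"grip":30},
  ],
)

```text
t: 16.45
eef_pos: [590.0, 179.6, 143.2]
tcp_rot: [-1.572, 0.001, -0.782]
ft_force: [0.0, 0.3, -1.3]
opening: 0.533
```

Emit:
move_arm(
  rows=[
    {"tx":0,"ty":0.5,"tz":0,"rx":0,"ry":0,"rz":0,"grip":30},
    {"tx":0,"ty":1,"tz":0,"rx":0,"ry":0,"rz":0,"grip":30},
    {"tx":0,"ty":0.8,"tz":0,"rx":0,"ry":0,"rz":0,"grip":30},
    {"tx":0,"ty":0.4,"tz":0,"rx":0,"ry":0,"rz":0,"grip":30},
    {"tx":0,"ty":0,"tz":0,"rx":0,"ry":0,"rz":0,"grip":30},
    {"tx":0,"ty":0,"tz":0,"rx":0,"ry":0,"rz":0,"grip":30},
    {"tx":0,"ty":0,"tz":0,"rx":0,"ry":0,"rz":0,"grip":30},
    {"tx":0,"ty":0,"tz":0,"rx":0,"ry":0,"rz":0,"grip":30},
  ],
)

```text
t: 17.12
eef_pos: [590.8, 176.7, 118.0]
tcp_rot: [-1.57, -0.0, -0.785]
ft_force: [0.1, 0.1, -0.9]
opening: 0.535
```

```bash
python3 - <<'E'
from h import *
avg(3); go(590.6,176.7,113)
E
```

```text
avg [590.78 176.75 117.98] sd [0.02 0.05 0.02] F [-0.09  0.58 -1.22] [0.31 0.58 0.44]
t 17.27 pos [590.7 176.8 117.9] rot [-1.57  -0.    -0.785] F [-0.1  0.1 -1.7] op 0.528
need cm tx,ty,tz [ 0.    0.49 -0.02] ry None
```

Emit:
move_arm(
  rows=[
    {"tx":0,"ty":0.3,"tz":-0.01,"rx":0,"ry":0,"rz":0,"grip":30},
    {"tx":0,"ty":0.1,"tz":0,"rx":0,"ry":0,"rz":0,"grip":30},
    {"tx":0,"ty":0.1,"tz":0,"rx":0,"ry":0,"rz":0,"grip":30},
    {"tx":0,"ty":0.1,"tz":0,"rx":0,"ry":0,"rz":0,"grip":30},
    {"tx":0,"ty":0.1,"tz":0,"rx":0,"ry":0,"rz":0,"grip":30},
    {"tx":0,"ty":0,"tz":0,"rx":0,"ry":0,"rz":0,"grip":30},
    {"tx":0,"ty":0,"tz":0,"rx":0,"ry":0,"rz":0,"grip":30},
  ],
)

```text
t: 17.85
eef_pos: [590.5, 176.8, 110.5]
tcp_rot: [-1.571, -0.0, -0.785]
ft_force: [0.0, 0.3, -1.4]
opening: 0.536
```

```bash
python3 - <<'E'
from h import *
avg(6)
E
```

```text
avg [590.54 176.77 110.63] sd [0.02 0.01 0.04] F [ 0.19  0.   -1.52] [0.52 0.29 0.58]
```

Emit:
move_arm(
  rows=[
    {"tx":0,"ty":0.2,"tz":0,"rx":0,"ry":0,"rz":0,"grip":30},
    {"tx":0,"ty":0.3,"tz":0,"rx":0,"ry":0,"rz":0,"grip":30},
    {"tx":0,"ty":0.4,"tz":0,"rx":0,"ry":0,"rz":0,"grip":30},
    {"tx":0,"ty":0.2,"tz":0,"rx":0,"ry":0,"rz":0,"grip":30},
    {"tx":0,"ty":0,"tz":0,"rx":0,"ry":0,"rz":0,"grip":30},
  ],
)

```text
t: 18.57
eef_pos: [590.2, 176.7, 98.8]
tcp_rot: [-1.572, 0.001, -0.785]
ft_force: [-0.2, -0.0, -2.0]
opening: 0.531
```

```bash
python3 - <<'E'
from h import *
avg(4)
E
```

```text
avg [590.41 176.74  99.25] sd [0.12 0.03 0.28] F [ 0.17 -0.14 -1.71] [0.31 0.35 0.27]
```

Emit:
move_arm(
  rows=[
    {"tx":0,"ty":0.3,"tz":0,"rx":0,"ry":0,"rz":0,"grip":30},
    {"tx":0,"ty":0.4,"tz":0,"rx":0,"ry":0,"rz":0,"grip":30},
    {"tx":0,"ty":0.4,"tz":0,"rx":0,"ry":0,"rz":0,"grip":30},
    {"tx":0,"ty":0.4,"tz":0,"rx":0,"ry":0,"rz":0,"grip":30},
    {"tx":0,"ty":0.3,"tz":0,"rx":0,"ry":0,"rz":0,"grip":30},
    {"tx":0,"ty":0.1,"tz":0,"rx":0,"ry":0,"rz":0,"grip":30},
    {"tx":0,"ty":0,"tz":0,"rx":0,"ry":0,"rz":0,"grip":30},
    {"tx":0,"ty":0,"tz":0,"rx":0,"ry":0,"rz":0,"grip":30},
  ],
)

```text
t: 19.43
eef_pos: [590.5, 176.8, 80.6]
tcp_rot: [-1.571, -0.0, -0.785]
ft_force: [0.4, 0.1, -0.9]
opening: 0.534
```

```bash
python3 - <<'E'
from h import *
avg(4)
E
```

```text
avg [590.6  176.77  80.71] sd [0.03 0.01 0.09] F [-0.06 -0.22 -1.32] [0.31 0.28 0.51]
```

Three more mm to contact.

Emit:
move_arm(
  rows=[
    {"tx":0,"ty":0.1,"tz":0,"rx":0,"ry":0,"rz":0,"grip":30},
    {"tx":0,"ty":0.1,"tz":0,"rx":0,"ry":0,"rz":0,"grip":30},
    {"tx":0,"ty":0.1,"tz":0,"rx":0,"ry":0,"rz":0,"grip":30},
    {"tx":0,"ty":0,"tz":0,"rx":0,"ry":0,"rz":0,"grip":30},
    {"tx":0,"ty":0,"tz":0,"rx":0,"ry":0,"rz":0,"grip":30},
  ],
)

```text
t: 20.05
eef_pos: [590.5, 176.7, 77.6]
tcp_rot: [-1.571, -0.0, -0.785]
ft_force: [-0.3, 0.4, -0.9]
opening: 0.534
```

```bash
python3 - <<'E'
from h import *
avg(6)
E
```

```text
avg [590.53 176.77  77.65] sd [0.01 0.02 0.01] F [ 0.01 -0.   -0.64] [0.43 0.29 0.42]
```

Force has risen from −1.5 to −0.6 N: in contact. Release and rise.

Emit:
move_arm(
  rows=[
    {"tx":0,"ty":0.05,"tz":0,"rx":0,"ry":0,"rz":0,"grip":30},
    {"tx":0,"ty":0,"tz":0,"rx":0,"ry":0,"rz":0,"grip":65},
    {"tx":0,"ty":0,"tz":0,"rx":0,"ry":0,"rz":0,"grip":75},
    {"tx":0,"ty":0,"tz":0,"rx":0,"ry":0,"rz":0,"grip":75},
    {"tx":0,"ty":0,"tz":0,"rx":0,"ry":0,"rz":0,"grip":75},
    {"tx":0,"ty":-0.5,"tz":0,"rx":0,"ry":0,"rz":0,"grip":75},
    {"tx":0,"ty":-1.5,"tz":0,"rx":0,"ry":0,"rz":0,"grip":75},
    {"tx":0,"ty":-3,"tz":0,"rx":0,"ry":0,"rz":0,"grip":75},
    {"tx":0,"ty":-4,"tz":0,"rx":0,"ry":0,"rz":0,"grip":75},
    {"tx":0,"ty":-3,"tz":0,"rx":0,"ry":0,"rz":0,"grip":75},
  ],
)

```text
t: 21.18
eef_pos: [590.7, 176.8, 199.9]
tcp_rot: [-1.57, -0.001, -0.785]
ft_force: [0.6, -0.3, 0.4]
opening: 0.75
```

Emit:
move_arm(
  rows=[
    {"tx":1,"ty":0,"tz":-0.8,"rx":0,"ry":0,"rz":0,"grip":75},
    {"tx":2,"ty":0,"tz":-1.6,"rx":0,"ry":0,"rz":0,"grip":75},
    {"tx":2.8,"ty":0,"tz":-2.3,"rx":0,"ry":0,"rz":0,"grip":75},
    {"tx":2.8,"ty":0,"tz":-2.3,"rx":0,"ry":0,"rz":0,"grip":75},
    {"tx":2.8,"ty":0,"tz":-2.3,"rx":0,"ry":0,"rz":0,"grip":75},
    {"tx":2.8,"ty":0,"tz":-2.3,"rx":0,"ry":0,"rz":0,"grip":75},
    {"tx":2.8,"ty":0,"tz":-2.3,"rx":0,"ry":0,"rz":0,"grip":75},
    {"tx":2.8,"ty":0,"tz":-2.3,"rx":0,"ry":0,"rz":0,"grip":75},
    {"tx":2.8,"ty":0,"tz":-2.3,"rx":0,"ry":0,"rz":0,"grip":75},
    {"tx":2.8,"ty":0,"tz":-2.3,"rx":0,"ry":0,"rz":0,"grip":75},
  ],
)

```text
t: 22.02
eef_pos: [622.9, -151.9, 197.1]
tcp_rot: [-1.571, -0.0, -0.785]
ft_force: [1.4, 0.3, 0.2]
opening: 0.752
```

Emit:
move_arm(
  rows=[
    {"tx":2.8,"ty":0,"tz":-2.3,"rx":0,"ry":0,"rz":0,"grip":75},
    {"tx":2,"ty":0,"tz":-1.6,"rx":0,"ry":0,"rz":0,"grip":75},
    {"tx":1.35,"ty":0,"tz":-0.9,"rx":0,"ry":0,"rz":0,"grip":75},
    {"tx":0,"ty":0,"tz":0,"rx":0,"ry":0,"rz":0,"grip":75},
    {"tx":0,"ty":0,"tz":0,"rx":0,"ry":0,"rz":0,"grip":75},
    {"tx":0,"ty":0,"tz":0,"rx":0,"ry":0,"rz":0,"grip":75},
    {"tx":0,"ty":0,"tz":0,"rx":0,"ry":0,"rz":0,"grip":75},
  ],
)

```text
t: 22.6
eef_pos: [632.8, -225.9, 197.3]
tcp_rot: [-1.571, 0.0, -0.784]
ft_force: [1.0, -0.1, -0.4]
opening: 0.747
```

```bash
python3 - <<'E'
from h import *
go(632.8,-227.2,22,-0.785)
c,d=snap("wrist","w8");P=cloud(c,d);print("S",disc(P,d,(632,-227),8,32,3))
c,d=snap("top","t8",(180,310,150,250),6);P=cloud(c,d)
print("M",disc(P,d,(590,177),68,45,4),"mandrel",disc(P,d,(590,177),92,20,4))
E
```

```text
t 22.6 pos [ 632.8 -225.9  197.3] rot [-1.571  0.    -0.784] F [ 1.  -0.1 -0.4] op 0.747
need cm tx,ty,tz [ 0.1  17.53 -0.09] ry 0.001
S (np.int64(643), array([ 633.3, -227.6,    7.7]), array([ 632.9, -227.8,   20.8]))
M (np.int64(313), array([589.8, 175.9,  68.4]), array([590.6, 178. ,  26.4])) mandrel (np.int64(49), array([591.2, 177.2,  92. ]), array([591.4, 176.9,   8.8]))
```

View pics/t8.png

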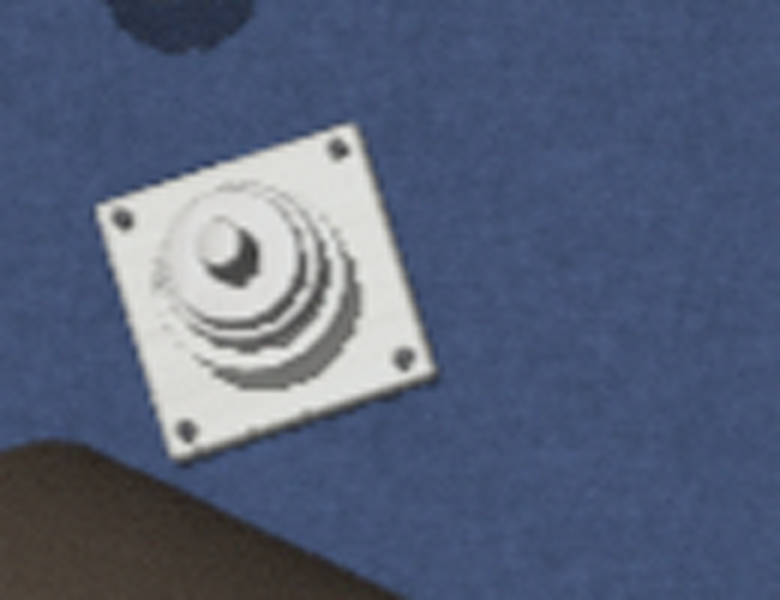

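View pics/w8.png

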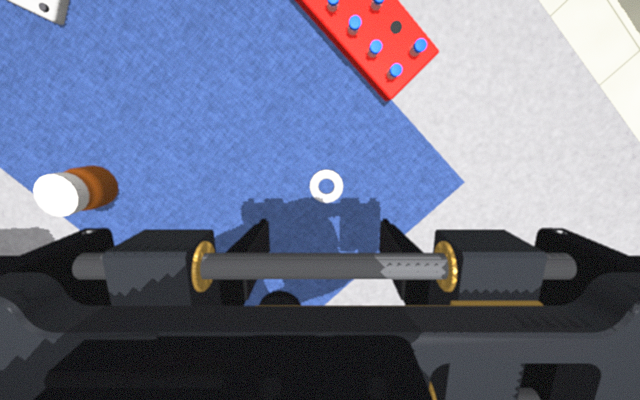

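Emit:
move_arm(
  rows=[
    {"tx":0.12,"ty":1,"tz":-0.08,"rx":0,"ry":0,"rz":0,"grip":75},
    {"tx":0,"ty":3,"tz":0,"rx":0,"ry":0,"rz":0,"grip":75},
    {"tx":0,"ty":3,"tz":0,"rx":0,"ry":0,"rz":0,"grip":75},
    {"tx":0,"ty":3,"tz":0,"rx":0,"ry":0,"rz":0,"grip":75},
    {"tx":0,"ty":3,"tz":0,"rx":0,"ry":0,"rz":0,"grip":75},
    {"tx":0,"ty":2,"tz":0,"rx":0,"ry":0,"rz":0,"grip":75},
    {"tx":0,"ty":1.5,"tz":0,"rx":0,"ry":0,"rz":0,"grip":75},
    {"tx":0,"ty":0,"tz":0,"rx":0,"ry":0,"rz":0,"grip":75},
    {"tx":0,"ty":0,"tz":0,"rx":0,"ry":0,"rz":0,"grip":75},
    {"tx":0,"ty":0,"tz":0,"rx":0,"ry":0,"rz":0,"grip":75},
  ],
)

```text
t: 23.53
eef_pos: [633.5, -228.7, 32.9]
tcp_rot: [-1.57, -0.001, -0.785]
ft_force: [0.6, -0.5, 0.0]
opening: 0.753
```

```bash
python3 - <<'E'
from h import *
avg(3);go(633.1,-227.4,21.5,-0.785)
E
```

```text
avg [ 633.56 -228.82   33.25] sd [0.06 0.07 0.23] F [ 0.06 -0.47  0.35] [0.45 0.22 0.34]
t 23.68 pos [ 633.5 -228.9   33.4] rot [-1.57  -0.002 -0.785] F [ 0.1 -0.6  0.5] op 0.75
need cm tx,ty,tz [-0.14  1.19  0.07] ry 0.0
```

Emit:
move_arm(
  rows=[
    {"tx":-0.1,"ty":0.6,"tz":0.07,"rx":0,"ry":0,"rz":0,"grip":75},
    {"tx":0,"ty":0.4,"tz":0,"rx":0,"ry":0,"rz":0,"grip":75},
    {"tx":0,"ty":0,"tz":0,"rx":0,"ry":0,"rz":0,"grip":75},
    {"tx":0,"ty":0,"tz":0,"rx":0,"ry":0,"rz":0,"grip":75},
    {"tx":0,"ty":0,"tz":0,"rx":0,"ry":0,"rz":0,"grip":75},
  ],
)

```text
t: 24.1
eef_pos: [632.8, -227.5, 22.1]
tcp_rot: [-1.571, 0.0, -0.785]
ft_force: [-0.3, 0.5, -0.4]
opening: 0.752
```

```bash
python3 - <<'E'
from h import *
avg(3);go(633.1,-227.4,21.2,-0.785)
E
```

```text
avg [ 632.85 -227.58   22.15] sd [0.03 0.02 0.06] F [ 0.16 -0.05  0.02] [0.34 0.44 0.56]
t 24.25 pos [ 632.9 -227.6   22.3] rot [-1.571 -0.    -0.785] F [-0.5 -0.4  0.5] op 0.746
need cm tx,ty,tz [0.   0.11 0.03] ry -0.0
```

Emit:
move_arm(
  rows=[
    {"tx":0,"ty":0.1,"tz":0.02,"rx":0,"ry":0,"rz":0,"grip":60},
    {"tx":0,"ty":0,"tz":0,"rx":0,"ry":0,"rz":0,"grip":50},
    {"tx":0,"ty":0,"tz":0,"rx":0,"ry":0,"rz":0,"grip":45},
    {"tx":0,"ty":0,"tz":0,"rx":0,"ry":0,"rz":0,"grip":35},
    {"tx":0,"ty":0,"tz":0,"rx":0,"ry":0,"rz":0,"grip":25},
    {"tx":0,"ty":0,"tz":0,"rx":0,"ry":0,"rz":0,"grip":20},
    {"tx":0,"ty":0,"tz":0,"rx":0,"ry":0,"rz":0,"grip":20},
    {"tx":0,"ty":0,"tz":0,"rx":0,"ry":0,"rz":0,"grip":20},
  ],
)

```text
t: 24.92
eef_pos: [633.0, -227.4, 21.1]
tcp_rot: [-1.571, -0.0, -0.785]
ft_force: [0.3, 0.5, 0.1]
opening: 0.427
```

```bash
python3 - <<'E'
from h import *
avg(3);go(633.1,-227.4,21.2,-0.785)
E
```

```text
avg [ 632.98 -227.41   21.16] sd [0.01 0.   0.02] F [ 0.12 -0.16  0.15] [0.33 0.47 0.4 ]
t 25.07 pos [ 633.  -227.4   21.1] rot [-1.571 -0.    -0.785] F [ 0.1 -0.2  0. ] op 0.431
need cm tx,ty,tz [ 0.01 -0.01  0.01] ry -0.0
```

Emit:
move_arm(
  rows=[
    {"tx":0,"ty":-0.3,"tz":0,"rx":0,"ry":0,"rz":0,"grip":20},
    {"tx":0,"ty":-0.7,"tz":0,"rx":0,"ry":0,"rz":0,"grip":20},
    {"tx":0,"ty":-1.5,"tz":0,"rx":0,"ry":0,"rz":0,"grip":20},
    {"tx":0,"ty":-2,"tz":0,"rx":0,"ry":0,"rz":0,"grip":20},
    {"tx":0,"ty":-2.5,"tz":0,"rx":0,"ry":0,"rz":0,"grip":20},
    {"tx":0,"ty":-2.5,"tz":0,"rx":0,"ry":0,"rz":0,"grip":20},
    {"tx":0,"ty":-2,"tz":0,"rx":0,"ry":0,"rz":0,"grip":20},
    {"tx":0,"ty":-0.8,"tz":0,"rx":0,"ry":0,"rz":0,"grip":20},
    {"tx":0,"ty":0,"tz":0,"rx":0,"ry":0,"rz":0,"grip":20},
  ],
)

```text
t: 25.82
eef_pos: [633.6, -227.6, 146.5]
tcp_rot: [-1.57, -0.004, -0.785]
ft_force: [-0.3, -1.2, -1.4]
opening: 0.425
```

Emit:
move_arm(
  rows=[
    {"tx":-1,"ty":0,"tz":0.8,"rx":0,"ry":0,"rz":0,"grip":20},
    {"tx":-2,"ty":0,"tz":1.6,"rx":0,"ry":0,"rz":0,"grip":20},
    {"tx":-2.8,"ty":0,"tz":2.3,"rx":0,"ry":0,"rz":0,"grip":20},
    {"tx":-2.8,"ty":0,"tz":2.3,"rx":0,"ry":0,"rz":0,"grip":20},
    {"tx":-2.8,"ty":0,"tz":2.3,"rx":0,"ry":0,"rz":0,"grip":20},
    {"tx":-2.8,"ty":0,"tz":2.3,"rx":0,"ry":0,"rz":0,"grip":20},
    {"tx":-2.8,"ty":0,"tz":2.3,"rx":0,"ry":0,"rz":0,"grip":20},
    {"tx":-2.8,"ty":0,"tz":2.3,"rx":0,"ry":0,"rz":0,"grip":20},
    {"tx":-2.8,"ty":0,"tz":2.3,"rx":0,"ry":0,"rz":0,"grip":20},
    {"tx":-2.8,"ty":0,"tz":2.3,"rx":0,"ry":0,"rz":0,"grip":20},
  ],
)

```text
t: 26.65
eef_pos: [598.6, 101.7, 142.4]
tcp_rot: [-1.573, 0.002, -0.785]
ft_force: [0.1, -0.8, 0.5]
opening: 0.429
```

Emit:
move_arm(
  rows=[
    {"tx":-2.8,"ty":0,"tz":2.3,"rx":0,"ry":0,"rz":0,"grip":20},
    {"tx":-2,"ty":0,"tz":1.6,"rx":0,"ry":0,"rz":0,"grip":20},
    {"tx":-1.35,"ty":0,"tz":0.9,"rx":0,"ry":0,"rz":0,"grip":20},
    {"tx":0,"ty":0,"tz":0,"rx":0,"ry":0,"rz":0,"grip":20},
    {"tx":0,"ty":0.5,"tz":0,"rx":0,"ry":0,"rz":0,"grip":20},
    {"tx":0,"ty":1,"tz":0,"rx":0,"ry":0,"rz":0,"grip":20},
    {"tx":0,"ty":0.7,"tz":0,"rx":0,"ry":0,"rz":0,"grip":20},
    {"tx":0,"ty":0.3,"tz":0,"rx":0,"ry":0,"rz":0,"grip":20},
    {"tx":0,"ty":0,"tz":0,"rx":0,"ry":0,"rz":0,"grip":20},
    {"tx":0,"ty":0,"tz":0,"rx":0,"ry":0,"rz":0,"grip":20},
  ],
)

```text
t: 27.48
eef_pos: [590.8, 176.1, 118.7]
tcp_rot: [-1.571, 0.0, -0.786]
ft_force: [-0.7, 0.4, -1.0]
opening: 0.43
```

```bash
python3 - <<'E'
from h import *
env.read_camera("top");env.read_camera("top")
avg(4); go(590.7,176.8,113)
c,d=snap("side","s9",(190,350,180,310),5)
E
```

```text
avg [590.95 176.51 119.4 ] sd [0.03 0.1  0.06] F [ 0.02 -0.11 -0.85] [0.23 0.41 0.43]
t 27.78 pos [590.9 176.6 119.4] rot [-1.57  -0.    -0.785] F [-0.4  0.8 -0.5] op 0.432
need cm tx,ty,tz [-0.02  0.64 -0.  ] ry None
```

View pics/s9.png

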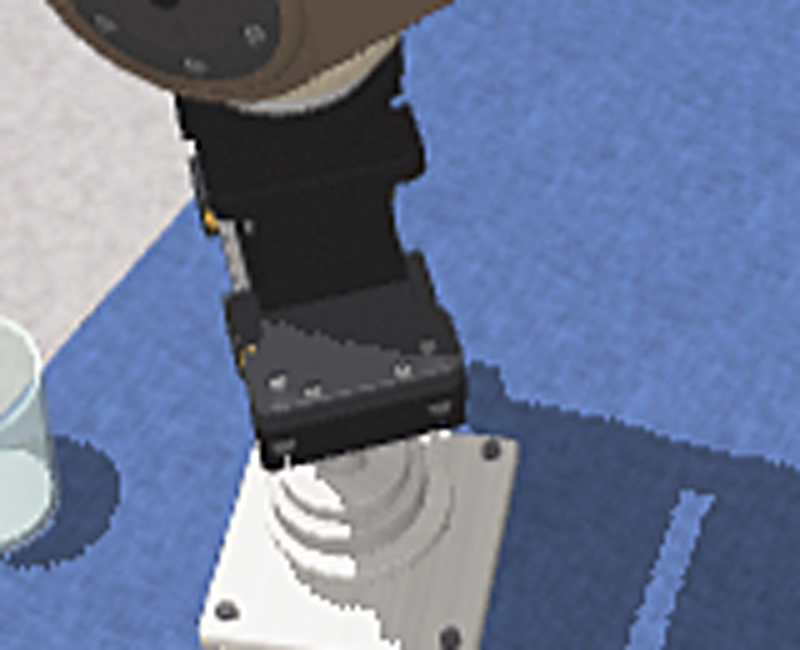

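Emit:
move_arm(
  rows=[
    {"tx":-0.01,"ty":0.3,"tz":0,"rx":0,"ry":0,"rz":0,"grip":20},
    {"tx":0,"ty":0.2,"tz":0,"rx":0,"ry":0,"rz":0,"grip":20},
    {"tx":0,"ty":0.1,"tz":0,"rx":0,"ry":0,"rz":0,"grip":20},
    {"tx":0,"ty":0.1,"tz":0,"rx":0,"ry":0,"rz":0,"grip":20},
    {"tx":0,"ty":0.1,"tz":0,"rx":0,"ry":0,"rz":0,"grip":20},
    {"tx":0,"ty":0.1,"tz":0,"rx":0,"ry":0,"rz":0,"grip":20},
    {"tx":0,"ty":0,"tz":0,"rx":0,"ry":0,"rz":0,"grip":20},
    {"tx":0,"ty":0,"tz":0,"rx":0,"ry":0,"rz":0,"grip":20},
  ],
)

```text
t: 28.5
eef_pos: [590.7, 176.8, 110.1]
tcp_rot: [-1.571, -0.0, -0.785]
ft_force: [-0.7, 0.6, -0.0]
opening: 0.427
```

```bash
python3 - <<'E'
from h import *
avg(6)
E
```

```text
avg [590.69 176.77 110.14] sd [0.02 0.02 0.04] F [-0.31  0.29 -0.67] [0.29 0.59 0.42]
```

Emit:
move_arm(
  rows=[
    {"tx":0,"ty":0.2,"tz":0,"rx":0,"ry":0,"rz":0,"grip":20},
    {"tx":0,"ty":0.2,"tz":0,"rx":0,"ry":0,"rz":0,"grip":20},
    {"tx":0,"ty":0.2,"tz":0,"rx":0,"ry":0,"rz":0,"grip":20},
    {"tx":0,"ty":0.2,"tz":0,"rx":0,"ry":0,"rz":0,"grip":20},
    {"tx":0,"ty":0,"tz":0,"rx":0,"ry":0,"rz":0,"grip":20},
    {"tx":0,"ty":0,"tz":0,"rx":0,"ry":0,"rz":0,"grip":20},
  ],
)

```text
t: 29.3
eef_pos: [590.6, 176.8, 101.9]
tcp_rot: [-1.571, 0.0, -0.785]
ft_force: [0.2, -0.0, -0.0]
opening: 0.429
```

```bash
python3 - <<'E'
from h import *
avg(5)
E
```

```text
avg [590.68 176.77 102.08] sd [0.04 0.01 0.1 ] F [ 0.1   0.24 -0.77] [0.24 0.31 0.4 ]
```

Emit:
move_arm(
  rows=[
    {"tx":0,"ty":0.3,"tz":0,"rx":0,"ry":0,"rz":0,"grip":20},
    {"tx":0,"ty":0.3,"tz":0,"rx":0,"ry":0,"rz":0,"grip":20},
    {"tx":0,"ty":0.3,"tz":0,"rx":0,"ry":0,"rz":0,"grip":20},
    {"tx":0,"ty":0.1,"tz":0,"rx":0,"ry":0,"rz":0,"grip":20},
    {"tx":0,"ty":0.1,"tz":0,"rx":0,"ry":0,"rz":0,"grip":20},
    {"tx":0,"ty":0.1,"tz":0,"rx":0,"ry":0,"rz":0,"grip":20},
    {"tx":0,"ty":0,"tz":0,"rx":0,"ry":0,"rz":0,"grip":20},
    {"tx":0,"ty":0,"tz":0,"rx":0,"ry":0,"rz":0,"grip":20},
    {"tx":0,"ty":0,"tz":0,"rx":0,"ry":0,"rz":0,"grip":20},
  ],
)

```text
t: 30.3
eef_pos: [590.7, 176.8, 90.2]
tcp_rot: [-1.571, -0.0, -0.785]
ft_force: [0.0, 0.9, -1.1]
opening: 0.429
```

```bash
python3 - <<'E'
from h import *
avg(6)
E
```

```text
avg [590.71 176.76  90.21] sd [0.01 0.01 0.02] F [ 0.01  0.02 -0.68] [0.58 0.67 0.41]
```

Emit:
move_arm(
  rows=[
    {"tx":0,"ty":0.08,"tz":0,"rx":0,"ry":0,"rz":0,"grip":20},
    {"tx":0,"ty":0.08,"tz":0,"rx":0,"ry":0,"rz":0,"grip":20},
    {"tx":0,"ty":0,"tz":0,"rx":0,"ry":0,"rz":0,"grip":20},
    {"tx":0,"ty":0,"tz":0,"rx":0,"ry":0,"rz":0,"grip":20},
  ],
)

```text
t: 30.93
eef_pos: [590.7, 176.8, 88.5]
tcp_rot: [-1.571, -0.0, -0.785]
ft_force: [0.2, -0.3, 0.5]
opening: 0.425
```

```bash
python3 - <<'E'
from h import *
avg(10)
E
```

```text
avg [590.7  176.77  88.54] sd [0.02 0.01 0.01] F [0.14 0.02 0.14] [0.67 0.29 0.34]
```

Contact (−0.7 → +0.1 N). Release, rise, back away.

Emit:
move_arm(
  rows=[
    {"tx":0,"ty":0,"tz":0,"rx":0,"ry":0,"rz":0,"grip":55},
    {"tx":0,"ty":0,"tz":0,"rx":0,"ry":0,"rz":0,"grip":65},
    {"tx":0,"ty":0,"tz":0,"rx":0,"ry":0,"rz":0,"grip":65},
    {"tx":0,"ty":0,"tz":0,"rx":0,"ry":0,"rz":0,"grip":65},
    {"tx":0,"ty":-0.5,"tz":0,"rx":0,"ry":0,"rz":0,"grip":65},
    {"tx":0,"ty":-1.5,"tz":0,"rx":0,"ry":0,"rz":0,"grip":65},
    {"tx":0,"ty":-3,"tz":0,"rx":0,"ry":0,"rz":0,"grip":65},
    {"tx":0,"ty":-4,"tz":0,"rx":0,"ry":0,"rz":0,"grip":65},
    {"tx":0,"ty":-2,"tz":0,"rx":0,"ry":0,"rz":0,"grip":65},
    {"tx":1,"ty":0,"tz":-1,"rx":0,"ry":0,"rz":0,"grip":65},
  ],
)

```text
t: 32.27
eef_pos: [592.2, 164.2, 203.7]
tcp_rot: [-1.564, -0.004, -0.783]
ft_force: [0.9, 0.4, 0.0]
opening: 0.649
```

Emit:
move_arm(
  rows=[
    {"tx":2,"ty":0,"tz":-2,"rx":0,"ry":0,"rz":0,"grip":65},
    {"tx":2,"ty":0,"tz":-2,"rx":0,"ry":0,"rz":0,"grip":65},
    {"tx":2,"ty":0,"tz":-2,"rx":0,"ry":0,"rz":0,"grip":65},
    {"tx":2,"ty":0,"tz":-2,"rx":0,"ry":0,"rz":0,"grip":65},
    {"tx":2,"ty":0,"tz":-2,"rx":0,"ry":0,"rz":0,"grip":65},
    {"tx":2,"ty":0,"tz":-2,"rx":0,"ry":0,"rz":0,"grip":65},
    {"tx":1,"ty":0,"tz":-1,"rx":0,"ry":0,"rz":0,"grip":65},
    {"tx":0,"ty":0,"tz":0,"rx":0,"ry":0,"rz":0,"grip":65},
    {"tx":0,"ty":0,"tz":0,"rx":0,"ry":0,"rz":0,"grip":65},
  ],
)

```text
t: 33.02
eef_pos: [590.5, -21.6, 198.2]
tcp_rot: [-1.571, 0.0, -0.787]
ft_force: [-0.3, 0.5, -0.6]
opening: 0.652
```

```bash
python3 - <<'E'
from h import *
avg(3)
for n in("top","side"):
    c,d=snap(n,n+"10",(180,310,150,250) if n=="top" else (190,350,180,310),5);P=cloud(c,d)
    print("S",disc(P,d,(590,177),77,35,3),"mandrel",disc(P,d,(590,177),92,20,4))
    print("jar",disc(P,d,(429,-24),60,45,4));print("beaker",disc(P,d,(680,200),85,60,6))
E
```

```text
avg [590.56 -20.91 198.28] sd [0.03 0.51 0.06] F [-0.08 -0.05 -0.63] [0.21 0.46 0.15]
S (np.int64(187), array([590. , 175.8,  77.2]), array([591.3, 176.6,  21.1])) mandrel (np.int64(52), array([591.2, 177. ,  92. ]), array([591.5, 177.3,   8.8]))
jar (np.int64(0), array([nan, nan, nan]), array([0., 0., 0.]))
beaker (np.int64(62), array([713.1, 216.6,  84.3]), array([724.6, 223. ,  30.1]))
S (np.int64(200), array([587.3, 179.4,  76.8]), array([590.7, 176.4,  22. ])) mandrel (np.int64(63), array([591. , 176.8,  91.5]), array([591.3, 176.2,   9.7]))
jar (np.int64(307), array([429.7, -23.4,  60.4]), array([430.2, -25.9,  24.6]))
beaker (np.int64(94), array([713.4, 219.3,  84.2]), array([724.5, 222.6,  30.2]))h.py:29: RuntimeWarning: Mean of empty slice.
  return m.sum(),q.mean(0).round(1),np.round([x,y,rad],1)
  ret = um.true_divide(
```

View pics/side10.png

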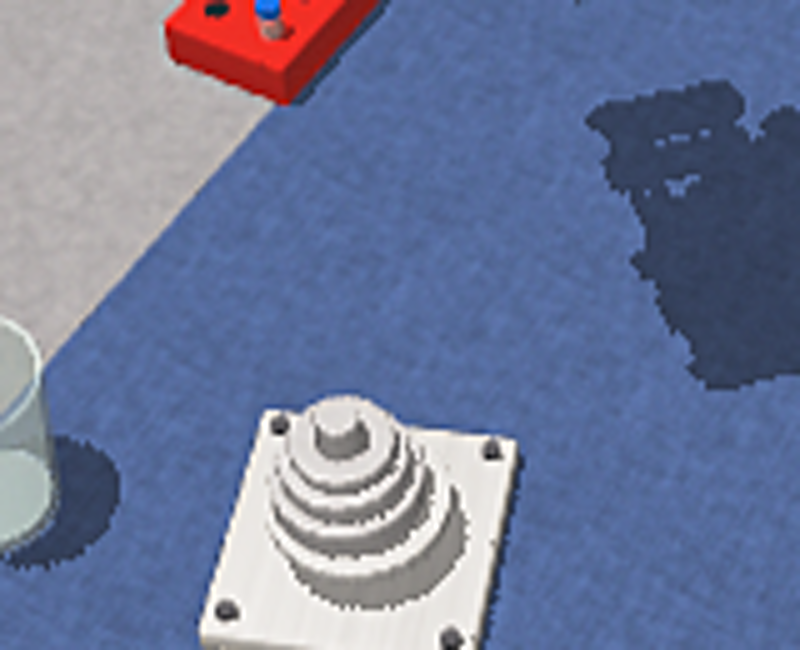

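View pics/top10.png

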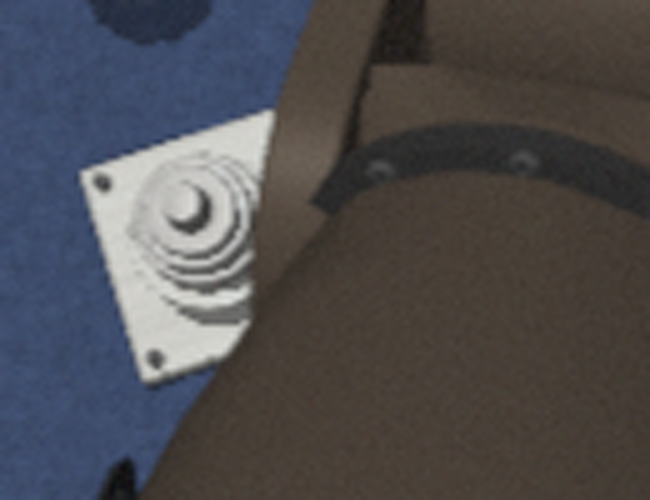

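```bash
python3 -c "
from h import *
print(env.job_done()); print(env.state()['t'])"
```

```text
the job is handed in; nothing more can be done
None
the job is handed in; nothing more can be done
```

The lens stack is built: the large, middle and small rings are on the mandrel in that order, and I handed the job in at about 33 s of the 72 s allowed. No verdict is reported, so success here rests on my own checks.

- **Placing:** Each ring threaded without touching the mandrel's top. I lowered it until the wrist force showed first contact, then released it. The commanded overshoot past contact was under 1 mm. I saw no sign of the seat being pushed far down, but `seat_spring` itself cannot be read.
- **Stack height:** The top faces measured 56.5, 68.4 and about 77 mm after each placing, against nominal 56, 68 and 77 mm.
- **Seating:** The final pictures show a flat, stepped stack with the mandrel standing out of it. The smallest ring lies within about 1 mm of the mandrel axis.
- **Bystanders:** The beaker and jar measured in place to within about 1–2 mm. The jar check failed in the top view because the arm hid it, so that figure comes from the side view only. I did not measure the vial rack at the end. The side view showed part of it, with nothing visibly disturbed, and the arm never went near it.
- **Gripper:** It is open, clear of everything, and holds nothing.

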